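Restock the coin-carton rack and pin its gate

ROBOT

A 7-joint arm with a two-finger parallel gripper is mounted at the origin on the work surface. World frame = base frame: x ahead of the robot, y to its left, z up, the work surface at z = 0. Lengths are in m, angles in rad, forces in N, time in s.
With the tool pointing down it reaches from about 0.425 to 0.825 m from the base axis. Payload 3.6 kg.
Tool frame: the origin (TCP) lies on the mounting face of the last link; the fingertips stand 186 mm ahead of it and the grasp point (between the pads) lies 167 mm ahead of it (env.tcp_to_tips is the distance from the TCP to the fingertips, in m); x points along the fingers, y is the direction in which the jaws open and shut, and the axes are right-handed (so a half turn about x gives the same grasp; the last joint's range is limited). The gripper opens to 93 mm and grips with 3 to 60 N. Pads are 15 mm wide; open, the fingers measure 128 mm over their backs; the gripper's body (75 mm by 188 mm) begins 65 mm behind the grasp point.
Start: joints at [-1.161, 0.615, -0.013, 1.423, 0.008, 1.103, -0.04], TCP at [0.275, 0.589, 0.405] pointing down, gripper open.
Joint ranges: [-3.12, 3.12], [-0.3, 2.06], [-1.34, 1.32], [0.26, 2.42], [-1.36, 4.5], [0.01, 1.98], [-2.84, 2.84]. Speed limits (rad/s): [2.79, 2.79, 3.14, 3.14, 3.14, 3.14, 3.14].

INTERFACE

Orientations are given as a rotation vector (axis times angle).
In Python, from station import env gives the robot as it stands.
- The arm moves only by the shell command python3 -m pendant 'ROWS' [OPENING]. ROWS is text: rows parted by semicolons, each of 6 numbers parted by spaces: the shift along the tool's x, y, z as a fraction of full scale, then the turn, a rotation vector about the tool's x, y, z as a fraction of full scale. In form: dx dy dz rx ry rz; .... A call has 1 to 5 rows; each row is the pose to reach, as a shift and turn from the pose commanded when the call began, along the tool's axes at that moment; what a row does not reach only later rows make up. Full scale, the value 1, is 0.1 m for a shift and pi/2 rad for a turn. A row lasts 1/12 s, in which the tool goes at most 41.7 mm and 7.16 degrees, less where a joint would pass 70% of its speed; a pose out of reach is approached as far as the arm can. A call with a number of a shift or a turn outside -1 to 1 is refused whole. A call with a gripper value outside its range is refused whole. OPENING is the closure, from 0 (fully open) to 1 (shut), set as the call begins (- or left out, the last holds). The fingers move at their own pace and stop on an object; the grip force is fixed at half the most. Time passes only in rows, so rows that repeat a pose let the fingers close. It gives the time, the measured TCP pose, the force and the opening at its end, in the units of the state.
- env.get_state(): the state, without advancing time (a new reading comes with each control period).
- env.snapshot(name): name is "scene" or "top"; returns a dict with "color" (384x512x3 uint8, red, green, blue), "K" (3x3 intrinsics, pixels), "R" (3x3) and "t" (3): a world point X has camera coordinates R X + t. Camera axes: x right, y down, z forward; pixel columns grow to the right and rows downward; lengths in m; the calibration is good to about 2 mm. A picture is of the moment at which its call begins. There is no depth.
- env.sign_off(): hands the job in, once; it reports no verdict.
The state is a dict: "time": time; "joints": joint angles; "qvel": joint speeds; "joint_torque": joint torques, N m; "tcp_pos": TCP position; "orientation": TCP orientation; "ft_force": force on the tool from outside, world axes, zero at the start; "torque": the same for the moment, N m; "gripper_width": opening from 0.0 (shut) to 1.0 (fully open).
Only numpy, scipy, OpenCV 4.12 (cv2) and the standard library are available. Lean on these libraries where they do the work, as an engineer would, in place of code of your own. Each camera call takes 0.05 s, during which the arm holds its last target.

TASK

Restock the coin-carton rack oldest first: draw the two older cartons in the lane forward, in their present order, snug against the front stop and each other, then stand the new carton from the tray upright and square in the lane close behind them. Then lock the row: put the long lock pin from the stand down through the eyelet behind the cartons and into the hole in the base until its collar rests on the eyelet, and let go. Let no carton tip over, and leave the other things on the counter, on the tray and in the stand as they are.

Things in the scene. Friction and masses are not known exactly. Their poses are not given: they have to be found in the camera images.
- rack: Fixed grey and aluminium row rack: a straight lane along its x, 68 mm wide, open above and at its rear (+x) end, yaw -0.2 to 0.2 rad. Origin at counter level, mid-lane, at the inner face of the front stop (plate 50 mm tall, 8 mm thick, robot's side); x runs to the rear, z up. Lane floor at z 12 mm; side walls 6 mm thick, tops at z 32 mm, to x 130 mm. Cartons 46 mm long each fill x 0 to 138 mm.
- rack_bar (a point): Middle of the top of the crossbar that carries the eyelet: 14 mm deep, 110 mm wide, at x 177 to 191 mm, z 88 to 98 mm in the rack's frame, on two upright posts (14 x 8 mm) at y = +-51 mm.
- rack_eyelet (a point): Centre of the eyelet's mouth on its upper face, 98 mm above the counter, 164 mm behind the front stop. The eyelet is a 26 x 30 mm plate, 10 mm thick (z 88 to 98 mm), with an upright 15 mm hole, slightly chamfered. Its front edge is 151 mm behind the stop; cartons in the lane (tops at 82 mm) are lower.
- rack_base_hole (a point): Mouth of the 17 mm hole in the rack's base, straight below the eyelet, 12 mm above the counter; it goes through the 12 mm base.
- carton_front: Older carton nearest the front stop: plain brown cardboard carton with a paper band, 46 (its x) x 58 (its y) x 70 mm tall (its z), 0.2 to 0.4 kg; origin at the centre of its underside. Stands in the lane, squared to it, 10 to 25 mm short of the front stop.
- carton_rear: Older carton behind the front one: plain brown cardboard carton with a paper band, 46 (its x) x 58 (its y) x 70 mm tall (its z), 0.2 to 0.4 kg; origin at the centre of its underside. Stands in the lane, squared to it, with a gap of 5 mm or more in front of it; drawing it forward pushes the front one along.
- carton_new: New carton: plain brown cardboard carton with a paper band, 46 (its x) x 58 (its y) x 70 mm tall (its z), 0.2 to 0.4 kg; origin at the centre of its underside. Stands upright on the delivery tray beside the glue jar and the band box, its yaw within 0.6 rad of the world axes; a half turn makes no difference.
- tray: Fixed grey delivery tray, 230 x 230 mm, floor at 6 mm and rim at 14 mm; origin at the centre of its underside. It stands to the left or to the right of the rack.
- stand: Fixed black stand block on the other side of the rack, yaw within 0.4 rad, 60 (x) x 170 (y) x 45 mm tall, with three 14 mm holes 55 mm apart along its y, 35 mm deep, in which the lock pin, the short pin and the stamp stand upright in any order; origin at the centre of its underside.
- lock_pin: Lock pin, the longest of the three in the stand: 12 mm steel shaft 92 mm long with a tapered tip, a collar 24 mm across and 4 mm thick (it rests on the eyelet's upper face when the pin is home), then a black square grip 18 x 18 x 40 mm tall, faces along the pin's x and y. 136 mm in all, 0.12 kg. Origin at the tip, z up to the grip. In the stand its tip is 10 mm above the counter.
- lock_pin_tip (a point): Tip of the lock pin (its lower end).
- lock_pin_grip (a point): Middle of the lock pin's square grip, 116 mm above the tip.
- short_pin: Similar but shorter pin, not to be used: 12 mm shaft 56 mm long, same collar and grip (18 x 18 x 40 mm), 100 mm in all; origin at its tip, in the stand.
- stamp: Hand stamp in the stand: 44 mm shaft, collar, thin neck and a 26 mm round wooden knob, 93 mm in all; origin at its lower end.
- glue_jar: Small jar with a white cap, 42 mm across, 75 mm tall, on the tray; origin at the centre of its underside.
- band_box: Small cardboard box with a grey lid band, 40 x 44 x 60 mm tall, on the tray; origin at the centre of its underside.
- ink_pad: Flat steel ink pad, 70 x 40 x 20 mm tall, close beside the lane; origin at the centre of its underside.
- clip_box: Low grey clip box, 60 x 36 x 30 mm tall, close beside the lane's other side; origin at the centre of its underside.
- mug: White mug, 72 mm across, 85 mm tall, on the counter beyond the rack; origin at the centre of its underside.
- stapler: Black stapler, 130 x 34 x 42 mm, on the counter beyond the rack; origin at the centre of its underside.
There are look-alikes about, which are no part of the job. Leave any red or white look-alike of the lock_pin alone. What is shaped like the carton_new but blue is not meant.

How it is judged:
By the outcome, as a careful person would: the job done as asked, in the order asked, and still so for the second after the job is handed in, with the robot touching nothing.
It also fails if it takes over 72 s, if anything falls off the work surface, if the arm or the gripper's body presses on something with over 40 N, if the wrist force passes 120 N, or if a joint passes its speed limit or range.

## Working session

There is one attempt and no reset: what is moved stays moved. The work goes in short steps, Python scripts to look and compute and a shell command to move; the robot and the scene stay as the last step left them, time stands still between calls to the robot, and variables do not carry over. Pictures are saved under pics/ and viewed, and the job is handed in when it is done.

```bash
ls; mkdir -p pics; python3 - <<'E'
from station import env
import cv2, numpy as np
for n in("scene","top"):
    s=env.snapshot(n); cv2.imwrite(f"pics/{n}0.png",cv2.cvtColor(s["color"],cv2.COLOR_RGB2BGR))
    print(n,s["K"].tolist(),s["R"].round(4).tolist(),s["t"].round(4).tolist(),"C",(-s["R"].T@s["t"]).round(3))
    im=cv2.imread(f"pics/{n}0.png"); cv2.imwrite(f"pics/{n}0b.png",cv2.resize(im,(800,600),interpolation=cv2.INTER_CUBIC))
s=env.get_state();print({k:np.round(v,4).tolist() for k,v in s.items()}, env.tcp_to_tips)
E
```

```text
pics
scene [[449.5301494169142, 0.0, 252.23373943809273], [0.0, 449.5301494169142, 193.01181915719485], [0.0, 0.0, 1.0]] [[-0.8716, 0.4903, -0.0045], [0.35, 0.6157, -0.706], [-0.3434, -0.6169, -0.7082]] [0.4761, -0.1102, 1.4172] C [0.94  0.709 0.928]
top [[432.11639926986555, 0.0, 253.47973187338425], [0.0, 432.11639926986555, 195.67691019633742], [0.0, 0.0, 1.0]] [[0.0111, -0.9997, 0.0202], [-0.9839, -0.0145, -0.1782], [0.1784, -0.0179, -0.9838]] [-0.0242, 0.541, 1.0282] C [0.349 0.002 1.108]
{'time': 0.1, 'joints': [-1.1605, 0.6158, -0.0126, 1.4247, 0.0081, 1.1034, -0.0404], 'qvel': [0.0005, -0.002, -0.0007, -0.0049, -0.0005, 0.0001, 0.0007], 'joint_torque': [0.0014, -46.0041, 0.21, -16.6244, -0.0612, 0.0169, 0.0001], 'tcp_pos': [0.2749, 0.5887, 0.4037], 'orientation': [0.3408, 1.544, -0.3444], 'ft_force': [0.1343, 0.0159, -0.2487], 'torque': [0.005, 0.0328, 0.0083], 'gripper_width': 0.9975} 0.1861
```

View pics/scene0b.png

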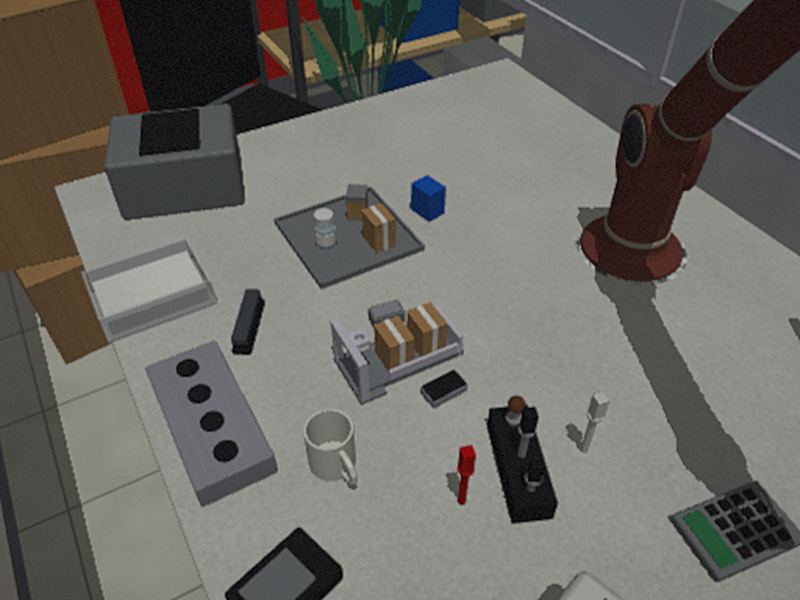

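View pics/top0b.png

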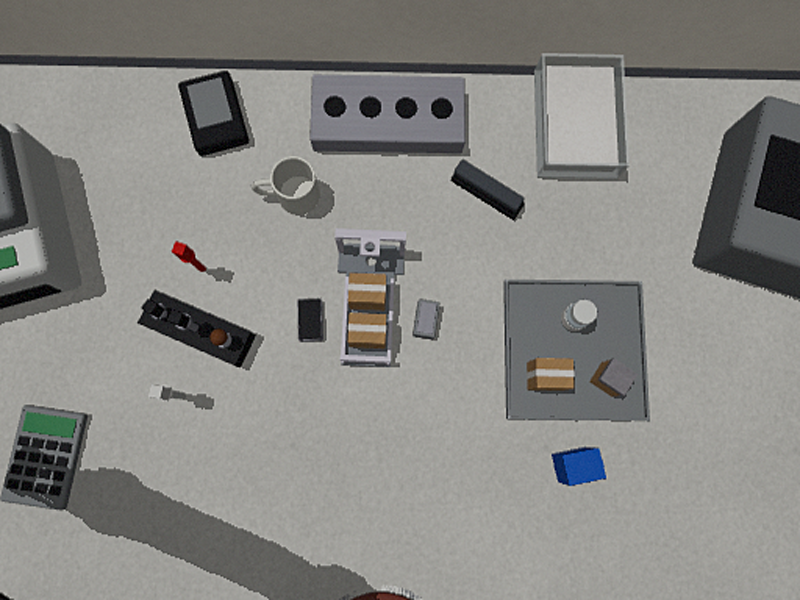

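```bash
cat > h.py <<'E'
import cv2, numpy as np
from station import env
def ray(s,uv):
    d=s["R"].T@np.linalg.solve(s["K"],np.r_[uv,1.]); C=-s["R"].T@s["t"]; return C,d
def onz(s,uv,z):
    C,d=ray(s,uv); return C+d*(z-C[2])/d[2]
def proj(s,X):
    p=s["K"]@(s["R"]@np.asarray(X,float)+s["t"]); return p[:2]/p[2]
def tri(a,ua,b,ub):
    C1,d1=ray(a,ua);C2,d2=ray(b,ub)
    d1/=np.linalg.norm(d1);d2/=np.linalg.norm(d2)
    t=np.linalg.lstsq(np.c_[d1,-d2],C2-C1,rcond=None)[0]
    p,q=C1+t[0]*d1,C2+t[1]*d2; return (p+q)/2,np.linalg.norm(p-q)
def crop(s,name,u0,v0,u1,v1):
    im=cv2.cvtColor(s["color"],cv2.COLOR_RGB2BGR)[v0:v1,u0:u1]
    k=min(800/im.shape[1],600/im.shape[0]); k=int(k)
    im=cv2.resize(im,None,fx=k,fy=k,interpolation=cv2.INTER_CUBIC)
    for i,u in enumerate(range(u0,u1)):
        if u%10==0: cv2.putText(im,str(u),(i*k,8),0,.3,(0,0,255)); im[::4,i*k]=(0,0,255)
    for i,v in enumerate(range(v0,v1)):
        if v%10==0: cv2.putText(im,str(v),(0,i*k+4),0,.3,(0,0,255)); im[i*k,::4]=(0,0,255)
    cv2.imwrite(f"pics/{name}.png",im)
E
python3 - <<'E'
from h import *
s=env.snapshot("top"); crop(s,"t_rack",185,140,290,240); crop(s,"t_stand",80,150,180,270); crop(s,"t_tray",320,175,420,275)
s=env.snapshot("scene"); crop(s,"s_rack",200,180,310,260);crop(s,"s_stand",280,240,400,340)
crop(s,"s_tray",170,110,280,190)
E
```

```text
(no output)
```

View pics/t_rack.png

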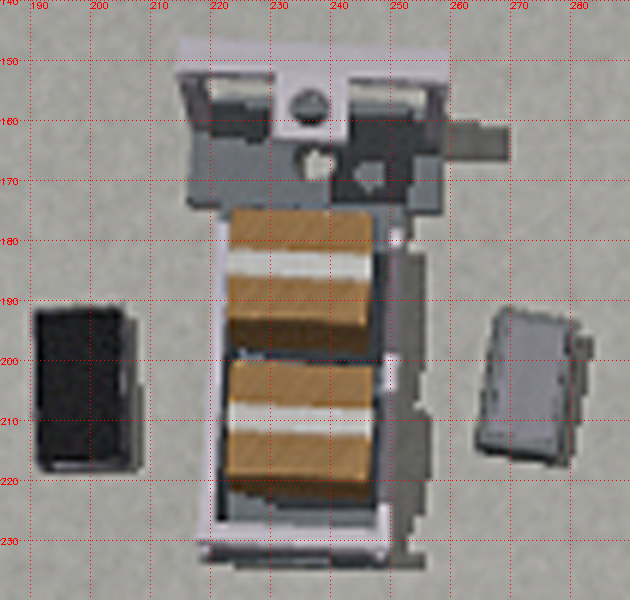

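View pics/t_stand.png

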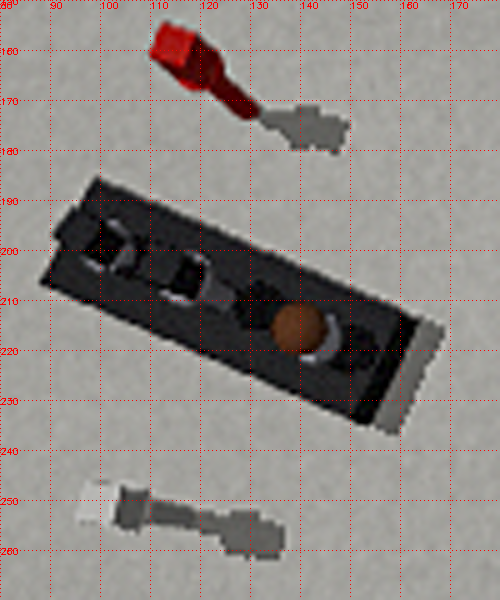

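View pics/t_tray.png

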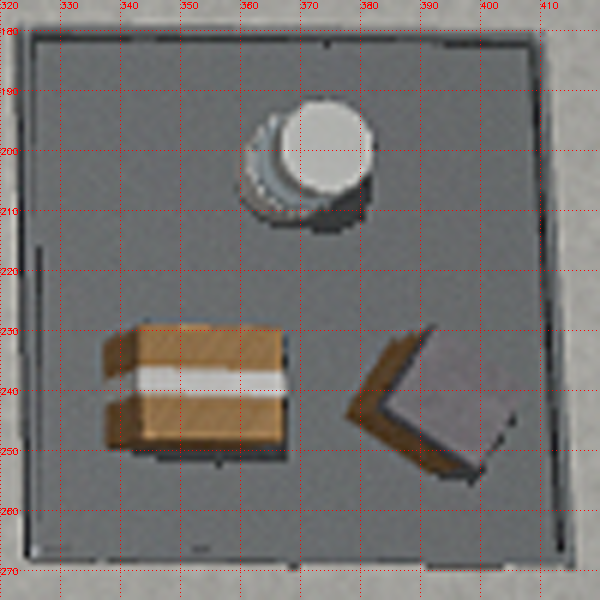

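View pics/s_rack.png

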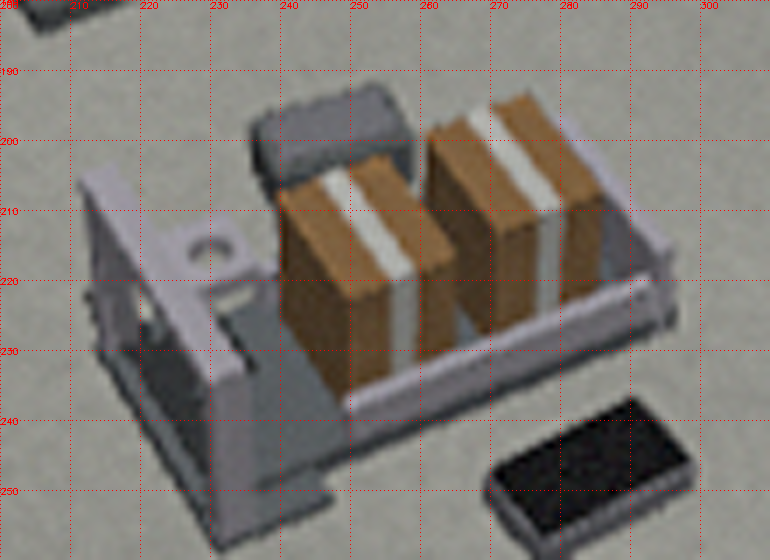

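View pics/s_stand.png

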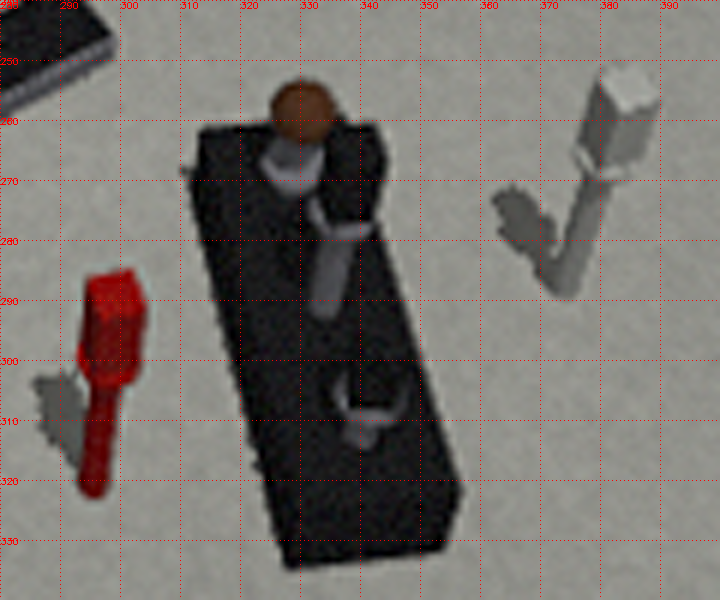

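View pics/s_tray.png

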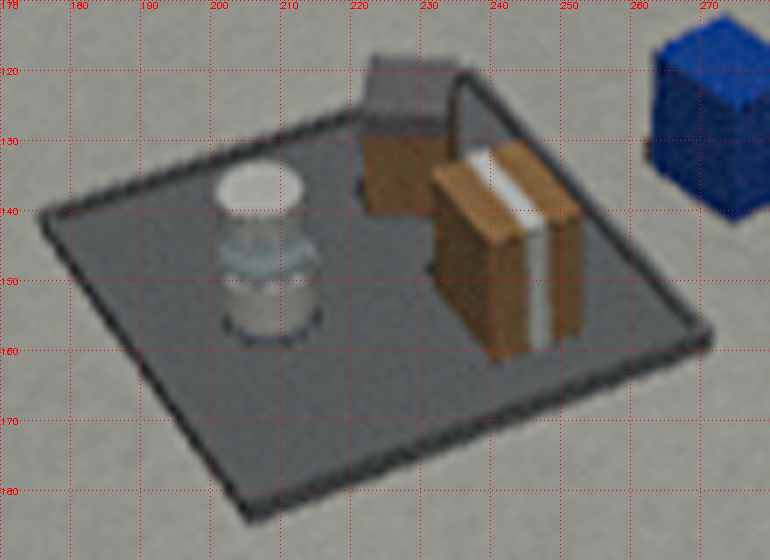

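```bash
python3 - <<'E'
from h import *
np.set_printoptions(precision=4,suppress=True)
T=env.snapshot("top");S=env.snapshot("scene")
def tc(x,y,k=6,o=(185,140)): return (o[0]+x/k-.5+.5/k, o[1]+y/k-.5+.5/k)
def P(n,L,z,**kw):
    for q in L: print(n,onz(T,tc(*q,**kw),z))
P("bar",[(178,38),(450,50),(180,72),(450,82)],.098)
P("eye",[(310,107)],.098)
P("eyeplate",[(272,135),(348,140)],.098)
P("rear",[(230,210),(370,210),(225,320),(368,325)],.082)
P("front",[(232,360),(372,360),(227,472),(370,480)],.082)
P("stop",[(198,522),(388,528),(198,548),(388,552)],.050)
P("new",[(136,325),(283,325),(142,440),(283,440)],.076,o=(320,175))
P("jarcap",[(327,147)],.081,o=(320,175))
P("box",[(435,325),(520,400),(475,468),(380,405)],.066,o=(320,175))
P("stand",[(97,178),(42,282),(420,318),(372,427)],.045,k=5,o=(80,150))
P("pins top L",[(105,245)],.110,k=5,o=(80,150));P("mid",[(188,278)],.146,k=5,o=(80,150));P("stamp",[(297,327)],.095,k=5,o=(80,150))
sc=lambda x,y,k,o:tc(x,y,k,o)
print("eye",tri(T,tc(310,107),S,sc(211,250,7,(200,180))))
# scene based
for n,L,z,o in [("bar",[(80,183),(115,165),(240,365),(208,380)],.098,(200,180)),("rear",[(278,192),(380,157),(455,252),(350,297)],.082,(200,180)),("front",[(428,135),(530,93),(603,193),(498,232)],.082,(200,180)),("new",[(432,175),(518,140),(582,210),(495,243)],.076,(170,110))]:
    for q in L: print("S",n,onz(S,sc(*q,7,o),z))
E
```

```text
bar [0.6535 0.0801 0.098 ]
bar [ 0.6504 -0.0298  0.098 ]
bar [0.6393 0.0789 0.098 ]
bar [ 0.637  -0.0299  0.098 ]
eye [0.6256 0.0263 0.098 ]
eyeplate [0.6138 0.0414 0.098 ]
eyeplate [0.6122 0.0108 0.098 ]
rear [0.5863 0.0583 0.082 ]
rear [0.5872 0.0016 0.082 ]
rear [0.541  0.0593 0.082 ]
rear [0.5398 0.0017 0.082 ]
front [0.5247 0.0561 0.082 ]
front [ 0.5255 -0.0001  0.082 ]
front [0.4794 0.057  0.082 ]
front [0.477  0.0001 0.082 ]
stop [0.4627 0.0701 0.05  ]
stop [ 0.4613 -0.0077  0.05  ]
stop [0.4521 0.0698 0.05  ]
stop [ 0.4515 -0.0078  0.05  ]
new [ 0.4587 -0.2311  0.076 ]
new [ 0.4595 -0.2904  0.076 ]
new [ 0.4129 -0.2323  0.076 ]
new [ 0.4136 -0.2887  0.076 ]
jarcap [ 0.5314 -0.3095  0.081 ]
box [ 0.4614 -0.3552  0.066 ]
box [ 0.4314 -0.3884  0.066 ]
box [ 0.4039 -0.3687  0.066 ]
box [ 0.4287 -0.3314  0.066 ]
stand [0.5629 0.3684 0.045 ]
stand [0.5101 0.3915 0.045 ]
stand [0.4947 0.2045 0.045 ]
stand [0.4405 0.2254 0.045 ]
pins top L [0.5181 0.3399 0.11  ]
mid [0.4975 0.2897 0.146 ]
stamp [0.4828 0.2524 0.095 ]
eye (array([0.6251, 0.0265, 0.0988]), np.float64(0.000637549733563444))
S bar [ 0.6509 -0.0264  0.098 ]
S bar [ 0.6359 -0.0282  0.098 ]
S bar [0.6404 0.0782 0.098 ]
S bar [0.653  0.0787 0.098 ]
S rear [ 0.5839 -0.0004  0.082 ]
S rear [0.5424 0.0026 0.082 ]
S rear [0.5423 0.0574 0.082 ]
S rear [0.5858 0.0575 0.082 ]
S front [0.5212 0.0016 0.082 ]
S front [0.4764 0.0015 0.082 ]
S front [0.4801 0.0591 0.082 ]
S front [0.5237 0.0567 0.082 ]
S new [ 0.4586 -0.2865  0.076 ]
S new [ 0.4136 -0.29    0.076 ]
S new [ 0.4134 -0.2324  0.076 ]
S new [ 0.4569 -0.2312  0.076 ]
```

```bash
python3 - <<'E'
from h import *
for n,(u0,v0,u1,v1) in {"top":(85,180,160,240),"scene":(305,250,365,340)}.items():
    s=env.snapshot(n); s["color"]=np.clip(255*(s["color"]/255.)**.5*1.1,0,255).astype(np.uint8)
    crop(s,"g_"+n,u0,v0,u1,v1)
    print(n)
    for h,nm in[((.502,.2975),"lock"),((.5235,.348),"short"),((.4805,.247),"stamp")]:
        for z in(.045,.066,.070,.102,.106,.146): print(nm,z,proj(s,(*h,z)).round(1))
E
```

```text
top
lock 0.045 [126.  209.8]
lock 0.066 [123.7 208.5]
lock 0.07 [123.2 208.2]
lock 0.102 [119.4 206.2]
lock 0.106 [118.9 205.9]
lock 0.146 [113.8 203.2]
short 0.045 [106.1 200.9]
short 0.066 [103.4 199.4]
short 0.07 [102.8 199.2]
short 0.102 [ 98.4 196.9]
short 0.106 [ 97.9 196.6]
short 0.146 [ 91.9 193.4]
stamp 0.045 [146.  218.7]
stamp 0.066 [144.1 217.6]
stamp 0.07 [143.7 217.4]
stamp 0.102 [140.6 215.6]
stamp 0.106 [140.1 215.4]
stamp 0.146 [135.9 213. ]
scene
lock 0.045 [332.7 287.7]
lock 0.066 [333.8 282.6]
lock 0.07 [334.  281.6]
lock 0.102 [335.8 273.3]
lock 0.106 [336.1 272.3]
lock 0.146 [338.5 261.4]
short 0.045 [338.5 308.9]
short 0.066 [339.8 303.9]
short 0.07 [340.  302.9]
short 0.102 [342.1 294.8]
short 0.106 [342.3 293.8]
short 0.146 [345.  283.1]
stamp 0.045 [327.2 268.1]
stamp 0.066 [328.3 262.8]
stamp 0.07 [328.5 261.8]
stamp 0.102 [330.1 253.4]
stamp 0.106 [330.3 252.3]
stamp 0.146 [332.4 241.3]
```

View pics/g_top.png

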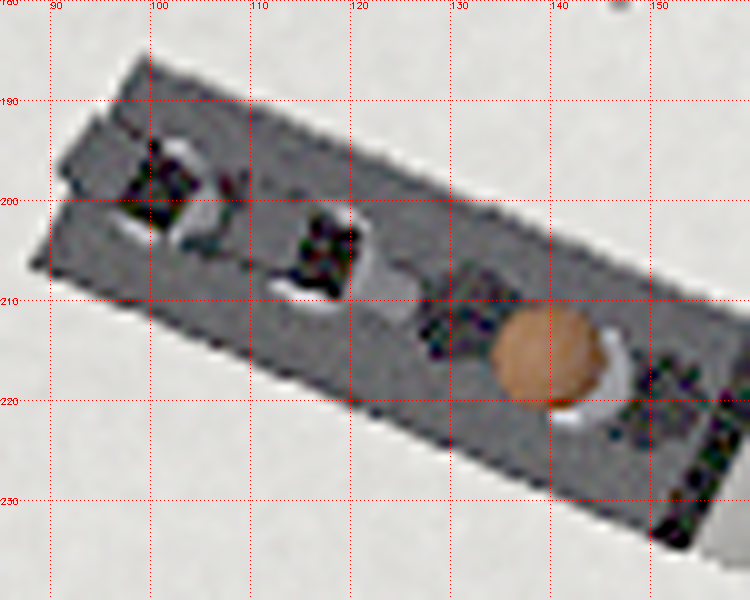

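View pics/g_scene.png

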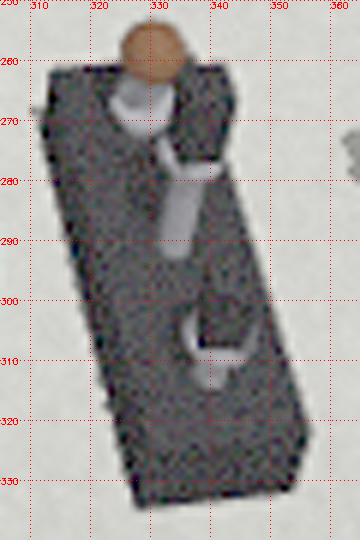

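```bash
python3 - <<'E'
from h import *
from scipy.spatial.transform import Rotation as Ro
np.set_printoptions(precision=4,suppress=True)
T=env.snapshot("top");S=env.snapshot("scene")
c=lambda x,y,k,o:(o[0]+x/k-.5+.5/k,o[1]+y/k-.5+.5/k)
q=[onz(T,c(x,y,10,(85,180)),.045) for x,y in[(147,55),(32,265),(752,318),(655,532)]]
for p in q: print(p)
print("centre",np.mean(q,0),"len",np.linalg.norm(q[0]-q[2]),np.linalg.norm(q[1]-q[3]),np.linalg.norm(q[0]-q[1]))
d=q[0]+q[1]-q[2]-q[3]; print("yaw",np.arctan2(-d[0],d[1]))
print("knob",tri(T,c(548,355,10,(85,180)),S,c(153,52,6,(305,250))))
print("collar lock", onz(T,(117,205.7),.106), "stampc",onz(T,(142.6,217.8),.056))
st=env.get_state();R=Ro.from_rotvec(st["orientation"]).as_matrix();print(R)
E
```

```text
[0.5633 0.3678 0.045 ]
[0.5099 0.3921 0.045 ]
[0.4992 0.2142 0.045 ]
[0.4459 0.2353 0.045 ]
centre [0.5046 0.3023 0.045 ] len 0.16637744656529663 0.16933074688843525 0.0586179965194715
yaw -0.3914702524867759
knob (array([0.4831, 0.2524, 0.0917]), np.float64(0.00013818418443129537))
collar lock [0.5025 0.302  0.106 ] stampc [0.4812 0.2529 0.056 ]
[[-0.0001  0.423   0.9061]
 [-0.0001  0.9061 -0.423 ]
 [-1.     -0.0001 -0.    ]]
```

The candidates for the lock pin are:
- the pin in the stand's middle hole, top view (117,205), scene (335,272), which shows a long bare shaft
- the short pin, top view (102,199), whose collar sits low
- the stamp with the brown knob, (140,215)
- the red pin at (115,159)
- the white pin at (100,250)

I choose the middle one in the stand, and the close crop confirms it.

For the new carton, I choose the brown one with the band on the tray at (355,239). The band box is at (390,242), and the blue box is the decoy.

The older cartons are at (235,185) and (235,210).

```bash
cat > w.py <<'E'
import sys
from h import *
from scipy.spatial.transform import Rotation as Ro
def main(x,y,zt,psi):
    st=env.get_state();R=Ro.from_rotvec(st["orientation"]).as_matrix();p=st["tcp_pos"]
    d=R.T@(np.array([x,y,zt+.186])-p)/.1
    Rt=np.array([[0,-np.sin(psi),np.cos(psi)],[0,np.cos(psi),np.sin(psi)],[-1,0,0]])
    r=Ro.from_matrix(R.T@Rt).as_rotvec()/(np.pi/2)
    print("t",round(st["time"],2),"delta",d.round(3),r.round(3),"F",np.round(st["ft_force"],1),"w",round(93*st["gripper_width"],1),"tips",np.round(p-[0,0,.186],4))
main(*map(float,sys.argv[1:5]))
E
python3 w.py .563 .0295 .042 -.027
python3 -m pendant '0 -.19 .25 -.07 0 0; 0 -.38 .5 -.14 0 0; 0 -.58 .75 -.2 0 0; 0 -.77 1 -.261 0 0'; python3 w.py .563 .0295 .042 -.027
```

```text
t 0.5 delta [ 1.768 -3.851  4.977] [-0.261 -0.     0.   ] F [-0.1  0.6 -0.2] w 93.0 tips [0.275  0.5889 0.2187]
time: 0.83
tcp_pos: [0.3333, 0.4756, 0.4048]
orientation: [0.017, 1.57, -0.017]
ft_force: [0.8, 0.1, -0.0]
gripper_width: 1.001
t 0.83 delta [ 1.769 -4.411  2.391] [0.004 0.    0.   ] F [ 0.8  0.1 -0. ] w 93.1 tips [0.3333 0.4756 0.2188]
```

```bash
A=1
python3 -m pendant '0 -.33 .18 0 0 0; 0 -.67 .36 0 0 0; 0 -1 .54 0 0 0' >/dev/null
python3 -m pendant '0 -.33 .18 0 0 0; 0 -.67 .36 0 0 0; 0 -1 .54 0 0 0' >/dev/null
python3 -m pendant '0 -.33 .18 0 0 0; 0 -.67 .36 0 0 0; 0 -1 .54 0 0 0' >/dev/null
python3 -m pendant '0 -.33 .18 0 0 0; 0 -.67 .36 0 0 0; 0 -1 .54 0 0 0; 0 -1 .54 0 0 0' 
python3 w.py .563 .0295 .042 -.027
```

```text
time: 1.92
tcp_pos: [0.5411, 0.0619, 0.4049]
orientation: [0.027, 1.567, -0.038]
ft_force: [0.9, -1.3, -0.6]
gripper_width: 0.996
t 1.92 delta [ 1.772 -0.303  0.226] [-0.009  0.002  0.004] F [ 0.9 -1.3 -0.6] w 92.7 tips [0.5411 0.0619 0.2189]
```

```bash
python3 -m pendant '.33 -.1 .1 0 0 0; .67 -.2 .2 0 0 0; 1 -.3 .225 0 0 0; 1 -.3 .225 0 0 0; 1 -.3 .225 0 0 0' >/dev/null
python3 w.py .563 .0295 .042 -.027
python3 - <<'E'
from h import *
s=env.snapshot("top"); crop(s,"a1",185,140,290,240)
s=env.snapshot("scene"); crop(s,"a2",190,130,320,260)
E
```

```text
t 2.33 delta [ 0.757 -0.108  0.041] [-0.001 -0.003  0.   ] F [ 1.4 -0.2  0.2] w 93.0 tips [0.5595 0.0404 0.1178]
```

View pics/a2.png

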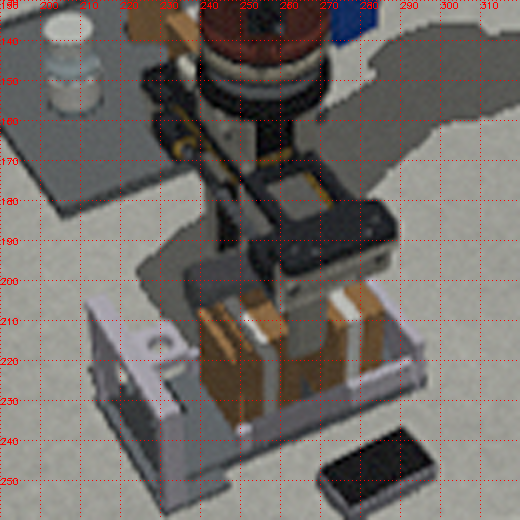

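```bash
python3 w.py .563 .0295 .042 -.027
python3 -m pendant '0 0 0 0 0 0; 0 0 0 0 0 0' 
python3 w.py .563 .0295 .042 -.027
```

```text
t 2.43 delta [ 0.786 -0.123  0.027] [ 0.001  0.002 -0.001] F [ 0.   0.7 -0.2] w 93.1 tips [0.5604 0.0418 0.1206]
time: 2.6
tcp_pos: [0.5603, 0.0417, 0.307]
orientation: [0.021, 1.567, -0.019]
ft_force: [0.1, -0.0, 0.8]
gripper_width: 1.001
t 2.6 delta [ 0.79  -0.122  0.027] [ 0.001  0.003 -0.001] F [ 0.1 -0.   0.8] w 93.0 tips [0.5603 0.0417 0.121 ]
```

```bash
python3 -m pendant '.1 -.12 .03 0 0 0; .3 -.12 .03 0 0 0; .5 -.12 .03 0 0 0; .7 -.12 .03 0 0 0; .78 -.12 .03 0 0 0' >/dev/null
python3 -m pendant '0 0 0 0 0 0; 0 0 0 0 0 0' 
python3 w.py .563 .0295 .042 -.027
python3 - <<'E'
from h import *
s=env.snapshot("scene"); crop(s,"a3",190,130,320,260)
E
```

```text
time: 3.18
tcp_pos: [0.5628, 0.0282, 0.2269]
orientation: [0.021, 1.571, -0.021]
ft_force: [-0.4, -0.1, -0.2]
gripper_width: 0.999
t 3.18 delta [-0.011  0.013  0.002] [-0.  0.  0.] F [-0.4 -0.1 -0.2] w 92.9 tips [0.5628 0.0282 0.0409]
```

View pics/a3.png

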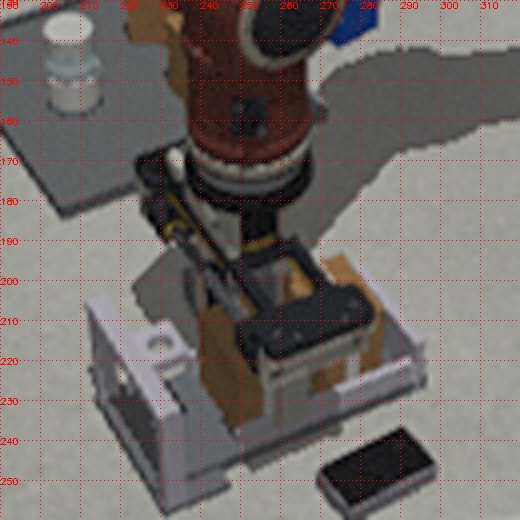

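```bash
python3 -m pendant '0 0 0 0 0 0; 0 0 0 0 0 0; 0 0 0 0 0 0; 0 0 0 0 0 0; 0 0 0 0 0 0' .6
python3 -m pendant '0 0 -.04 0 0 0; 0 0 -.08 0 0 0; 0 0 -.12 0 0 0; 0 0 -.16 0 0 0; 0 0 -.2 0 0 0'
python3 -m pendant '0 0 -.03 0 0 0; 0 0 -.05 0 0 0; 0 0 -.08 0 0 0; 0 0 -.1 0 0 0; 0 0 -.1 0 0 0'
python3 w.py .5305 .0289 .042 -.027
```

```text
time: 3.65
tcp_pos: [0.5626, 0.0286, 0.2271]
orientation: [0.021, 1.57, -0.021]
ft_force: [0.7, 0.8, 0.4]
gripper_width: 0.691
time: 4.07
tcp_pos: [0.5427, 0.0291, 0.2271]
orientation: [0.021, 1.569, -0.021]
ft_force: [3.5, -0.2, -1.6]
gripper_width: 0.621
time: 4.48
tcp_pos: [0.5325, 0.0294, 0.227]
orientation: [0.021, 1.57, -0.021]
ft_force: [2.4, -0.3, 3.3]
gripper_width: 0.623
t 4.48 delta [-0.01  -0.006 -0.02 ] [ 0.  0. -0.] F [ 2.4 -0.3  3.3] w 58.0 tips [0.5325 0.0294 0.041 ]
```

```bash
python3 -m pendant '0 0 -.02 0 0 0; 0 0 -.03 0 0 0; 0 0 -.03 0 0 0'
python3 -m pendant '0 0 -.02 0 0 0; 0 0 -.02 0 0 0;  0 0 -.02 0 0 0'
python3 - <<'E'
from h import *
s=env.snapshot("scene"); crop(s,"a4",190,130,320,260)
s=env.snapshot("top"); crop(s,"a5",185,140,290,240)
E
```

```text
time: 4.73
tcp_pos: [0.5297, 0.0295, 0.227]
orientation: [0.021, 1.57, -0.021]
ft_force: [2.7, 0.5, 2.5]
gripper_width: 0.626
time: 4.98
tcp_pos: [0.5277, 0.0295, 0.227]
orientation: [0.021, 1.57, -0.021]
ft_force: [4.3, -0.3, 5.0]
gripper_width: 0.624
```

View pics/a4.png

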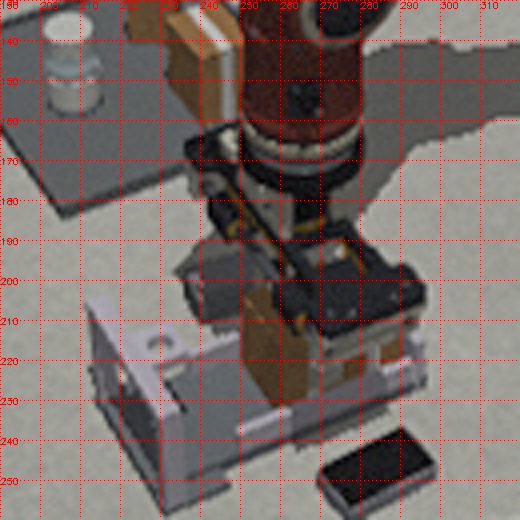

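View pics/a5.png

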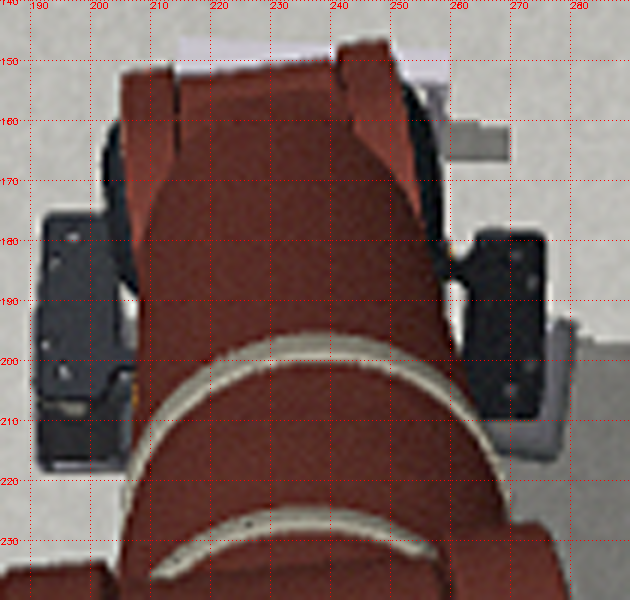

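```bash
python3 -m pendant '0 0 -.01 0 0 0; 0 0 -.02 0 0 0;  0 0 -.02 0 0 0'|grep -E "pos|force"
python3 -m pendant '0 0 -.01 0 0 0; 0 0 -.02 0 0 0;  0 0 -.02 0 0 0'|grep -E "pos|force"
```

```text
tcp_pos: [0.5263, 0.0295, 0.227]
ft_force: [5.9, -1.0, 2.8]
tcp_pos: [0.5256, 0.0294, 0.2272]
ft_force: [8.2, -0.8, 0.4]
```

```bash
python3 -m pendant '0 0 -.01 0 0 0; 0 0 -.02 0 0 0;  0 0 -.02 0 0 0; 0 0 -.02 0 0 0'|grep -E "pos|force"
python3 -m pendant '0 0 -.01 0 0 0; 0 0 -.02 0 0 0;  0 0 -.02 0 0 0; 0 0 -.02 0 0 0'|grep -E "pos|force"
python3 - <<'E'
from h import *
s=env.snapshot("scene"); crop(s,"a6",190,130,320,260)
E
```

```text
tcp_pos: [0.5247, 0.0292, 0.2274]
ft_force: [11.4, -1.2, -1.3]
tcp_pos: [0.5239, 0.0292, 0.2277]
ft_force: [12.6, -1.2, -1.7]
```

View pics/a6.png

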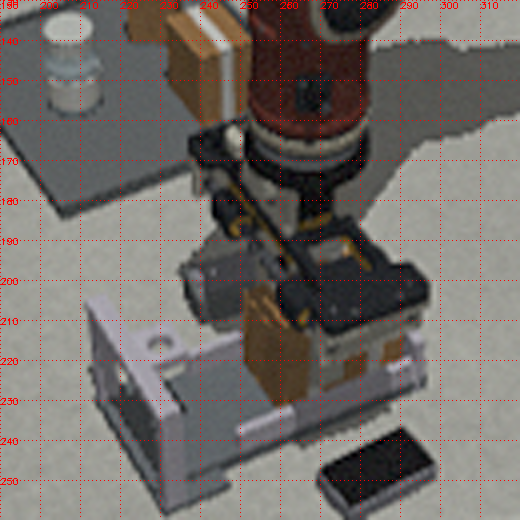

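```bash
python3 -m pendant '0 0 0 0 0 0; 0 0 0 0 0 0;  0 0 0 0 0 0; 0 0 0 0 0 0' 0
python3 -m pendant '0 0 0 0 0 0; -.1 0 0 0 0 0;  -.3 0 0 0 0 0; -.6 0 0 0 0 0;-.9 0 0 0 0 0'
python3 -m pendant '0 -.1 0 0 0 0; -.3 -.4 0 0 0 0;  -.5 -.8 0 0 0 0; -.5 -1 0 0 0 0'
python3 -m pendant '0 -.4 0 0 0 0; 0 -.8 0 0 0 0; 0 -1 0 0 0 0;0 -1 0 0 0 0'
python3 - <<'E'
from h import *
s=env.snapshot("scene"); crop(s,"a7",190,150,310,260)
s=env.snapshot("top"); crop(s,"a8",185,140,290,240)
E
```

```text
time: 6.63
tcp_pos: [0.5177, 0.0298, 0.2257]
orientation: [0.02, 1.577, -0.021]
ft_force: [-0.2, 0.5, 0.0]
gripper_width: 0.857
time: 7.05
tcp_pos: [0.5189, 0.0297, 0.3177]
orientation: [0.021, 1.574, -0.021]
ft_force: [0.9, -0.4, -0.0]
gripper_width: 0.999
time: 7.38
tcp_pos: [0.5171, -0.0737, 0.3706]
orientation: [0.021, 1.564, -0.025]
ft_force: [0.4, -0.8, -1.0]
gripper_width: 1.003
time: 7.72
tcp_pos: [0.5124, -0.177, 0.3668]
orientation: [0.026, 1.572, -0.033]
ft_force: [-0.4, -0.2, 0.1]
gripper_width: 0.996
```

View pics/a7.png

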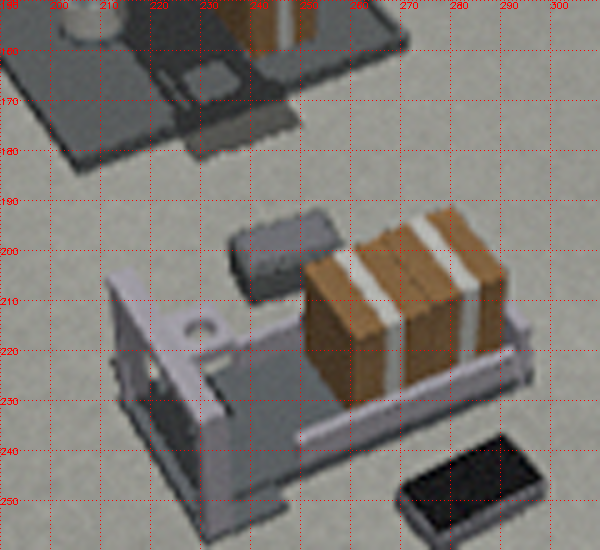

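View pics/a8.png

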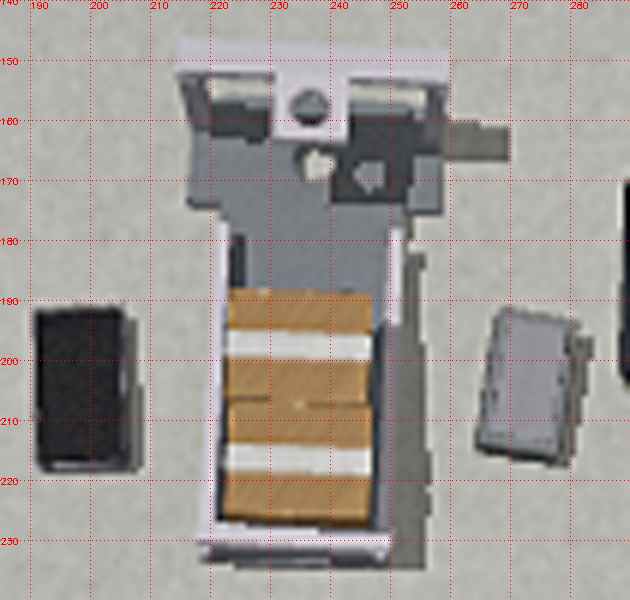

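```bash
python3 - <<'E'
from h import *
T=env.snapshot("top");S=env.snapshot("scene")
c=lambda x,y,k,o:(o[0]+x/k-.5+.5/k,o[1]+y/k-.5+.5/k)
for q in[(228,289),(372,293),(222,518),(370,525),(298,402)]: print("T",onz(T,c(*q,6,(185,140)),.082).round(4))
for q in[(305,264),(357,337),(505,272),(453,207)]: print("S",onz(S,c(*q,5,(190,150)),.082).round(4))
E
python3 w.py .436 -.2605 .036 0
```

```text
T [0.5537 0.0584 0.082 ]
T [5.529e-01 3.000e-04 8.200e-02]
T [0.461  0.0585 0.082 ]
T [ 4.59e-01 -2.00e-04  8.20e-02]
T [0.508  0.0293 0.082 ]
S [ 5.505e-01 -3.000e-04  8.200e-02]
S [0.5526 0.0571 0.082 ]
S [0.4631 0.056  0.082 ]
S [0.4613 0.002  0.082 ]
t 7.92 delta [ 1.446 -0.941 -0.759] [-0.015 -0.    -0.001] F [ 0.5  0.8 -0.3] w 92.9 tips [ 0.5142 -0.1685  0.1807]
```

```bash
python3 -m pendant '0 -.3 -.25 -.015 0 0; 0 -.6 -.5 -.015 0 0; 0 -.94 -.75 -.015 0 0; 0.1 -.94 -.75 -.015 0 0; .3 -.94 -.75 -.015 0 0' .12
python3 -m pendant '.3 0 0 0 0 0; .4 0 0 0 0 0; .4 0 0 0 0 0; .4 0 0 0 0 0' >/dev/null
python3 w.py .436 -.2605 .036 0
```

```text
time: 8.33
tcp_pos: [0.436, -0.2636, 0.3386]
orientation: [0.003, 1.567, -0.008]
ft_force: [-0.7, -0.2, -0.1]
gripper_width: 0.88
t 8.67 delta [ 0.748  0.005 -0.013] [-0.    -0.    -0.001] F [-0.4 -0.5  0.6] w 82.1 tips [ 0.4374 -0.2611  0.1108]
```

```bash
python3 -m pendant '.15 0 -.01 0 0 0; .35 0 -.01 0 0 0; .55 0 -.01 0 0 0; .7 0 -.01 0 0 0; .74 0 -.01 0 0 0'
python3 -m pendant '0 0 0 0 0 0; 0 0 0 0 0 0' >/dev/null
python3 w.py .436 -.2605 .036 0
python3 - <<'E'
from h import *
s=env.snapshot("scene"); crop(s,"b1",170,90,290,190)
s=env.snapshot("top"); crop(s,"b2",320,175,420,275)
E
```

```text
time: 9.08
tcp_pos: [0.4362, -0.2616, 0.2223]
orientation: [0.002, 1.572, -0.001]
ft_force: [-0.5, 0.5, -0.3]
gripper_width: 0.878
t 9.25 delta [ 0.02   0.017 -0.005] [-0.002  0.001  0.001] F [ 0.8  0.8 -0.8] w 81.8 tips [ 0.4365 -0.2622  0.038 ]
```

View pics/b1.png

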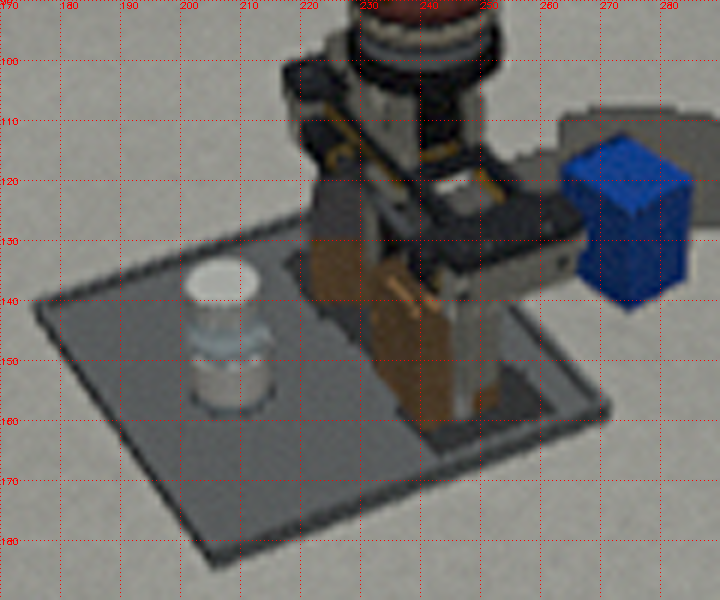

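View pics/b2.png

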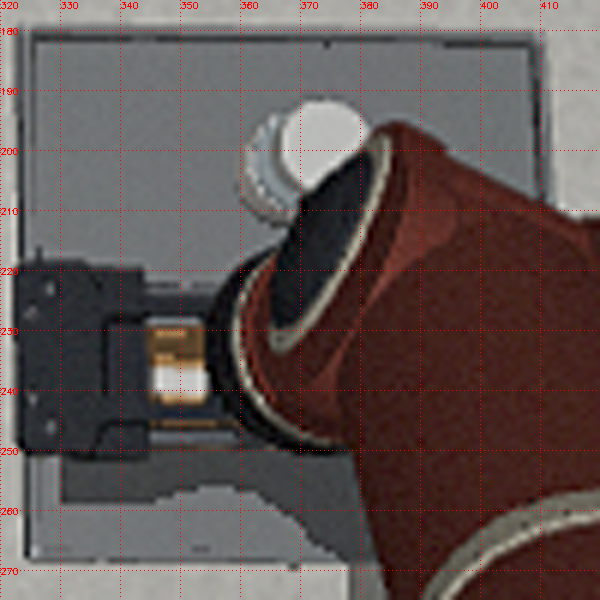

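```bash
python3 -m pendant '0 0 0 0 0 0; 0 0 0 0 0 0; 0 0 0 0 0 0; 0 0 0 0 0 0; 0 0 0 0 0 0' .6 | tail -1
python3 -m pendant '0 0 0 0 0 0; 0 0 0 0 0 0; 0 0 0 0 0 0' | tail -1
python3 -m pendant '-.03 0 0 0 0 0; -.1 0 0 0 0 0; -.3 0 0 0 0 0; -.6 0 0 0 0 0; -.95 0 0 0 0 0' 
python3 -m pendant '-.2 0 0 0 0 0; -.3 0 0 0 0 0; -.3 0 0 0 0 0' 
python3 w.py .580 .0277 .144 -.027
python3 - <<'E'
from h import *
s=env.snapshot("scene"); crop(s,"b3",170,70,290,190)
E
```

```text
gripper_width: 0.619
gripper_width: 0.623
time: 10.43
tcp_pos: [0.4348, -0.2617, 0.3173]
orientation: [0.005, 1.576, -0.0]
ft_force: [0.4, -0.8, -3.2]
gripper_width: 0.624
time: 10.68
tcp_pos: [0.436, -0.2624, 0.3504]
orientation: [0.0, 1.566, -0.005]
ft_force: [-0.2, 0.4, -4.2]
gripper_width: 0.623
t 10.68 delta [0.202 2.907 1.429] [0.015 0.003 0.002] F [-0.2  0.4 -4.2] w 58.0 tips [ 0.436  -0.2624  0.1644]
```

View pics/b3.png

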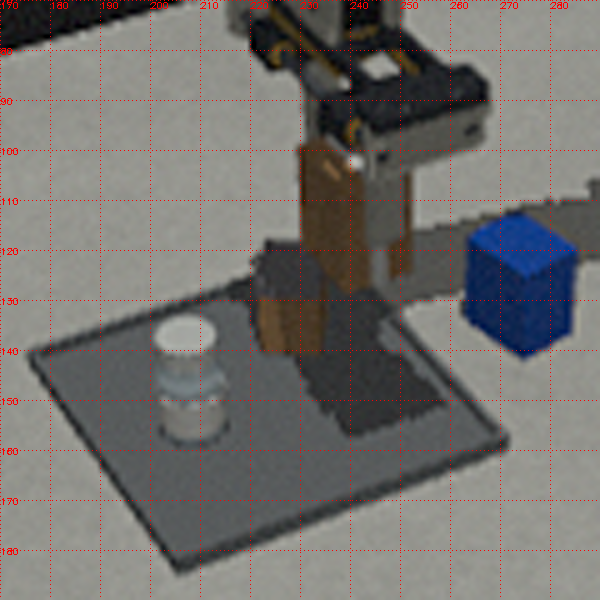

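```bash
python3 -m pendant '0 .33 .16 0.004 0 0; 0 .66 .32 0.008 0 0; 0 .97 .48 0.015 0 0; 0 .97 .48 0.015 0 0' >/dev/null
python3 -m pendant '0 .33 .16 0 0 0; 0 .66 .32 0 0 0; 0 .97 .48 0 0 0' >/dev/null
python3 -m pendant '0 .25 .16 0 0 0; 0 .5 .32 0 0 0; 0 .75 .4 0 0 0;0 .97 .48 0 0 0; 0 .97 .48 0 0 0' >/dev/null
python3 -m pendant '0 0 0 0 0 0; 0 0 0 0 0 0; 0 0 0 0 0 0'
python3 w.py .580 .0277 .144 -.027
```

```text
time: 11.98
tcp_pos: [0.5847, 0.0242, 0.3468]
orientation: [0.022, 1.573, -0.024]
ft_force: [-0.4, 0.1, -3.2]
gripper_width: 0.621
t 11.98 delta [ 0.168  0.034 -0.047] [-0.001 -0.002  0.001] F [-0.4  0.1 -3.2] w 57.8 tips [0.5847 0.0242 0.1608]
```

```bash
python3 -m pendant '.1 .035 -.045 0 0 0; .2 .035 -.045 0 0 0; .3 .035 -.045 0 0 0; .3 .035 -.045 0 0 0; .3 .035 -.045 0 0 0' > /dev/null
python3 w.py .580 .0277 .045 -.027
python3 - <<'E'
from h import *
s=env.snapshot("scene"); crop(s,"c1",190,130,310,260)
s=env.snapshot("top"); crop(s,"c2",185,140,290,240)
E
```

```text
t 12.4 delta [ 0.858 -0.012 -0.004] [-0.    -0.001  0.   ] F [-0.5  0.3 -2.8] w 58.1 tips [0.5806 0.0289 0.1308]
```

View pics/c1.png

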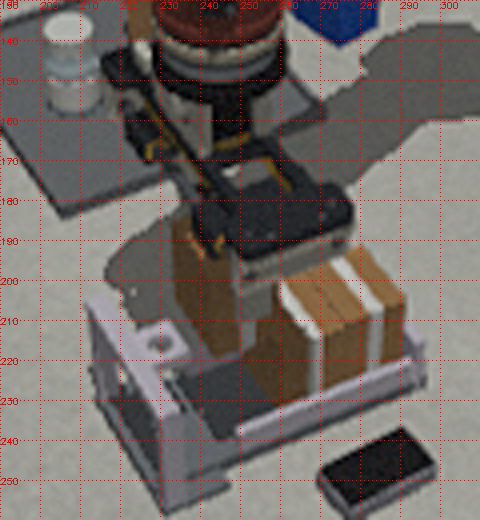

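View pics/c2.png

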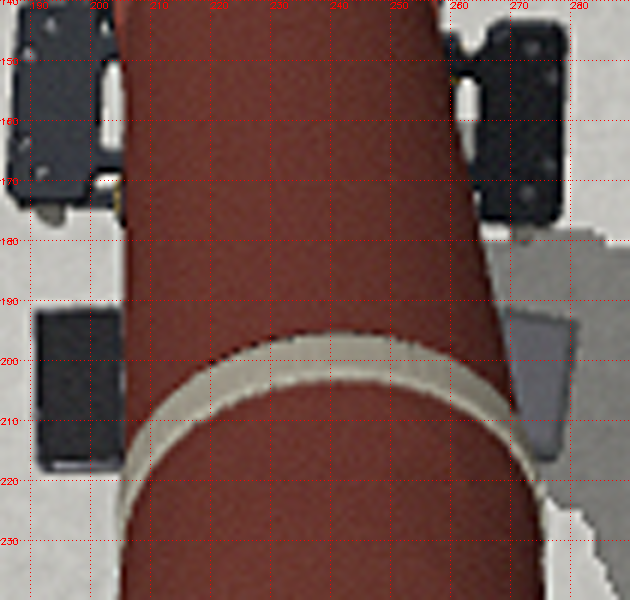

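```bash
python3 - <<'E'
from h import *
S=env.snapshot("scene")
for q in[(178,298),(213,358)]: print(onz(S,(190+q[0]/4-.4,130+q[1]/4-.4),.099).round(4))
E
python3 -m pendant '.1 -.005 0 0 0 0; .2 -.005 0 0 0 0; .3 -.005 0 0 0 0; .4 -.005 0 0 0 0; .4 -.005 0 0 0 0' 
python3 w.py .580 .0277 .045 -.027
```

```text
[ 0.5977 -0.0016  0.099 ]
[0.6027 0.0542 0.099 ]
time: 12.97
tcp_pos: [0.5798, 0.0291, 0.2748]
orientation: [0.02, 1.576, -0.021]
ft_force: [-0.2, -0.2, -2.5]
gripper_width: 0.628
t 12.97 delta [ 0.438 -0.014  0.005] [ 0.    -0.004  0.   ] F [-0.2 -0.2 -2.5] w 58.4 tips [0.5798 0.0291 0.0888]
```

```bash
python3 -m pendant '.1 -.01 0 0 0 0; .2 -.01 0 0 0 0; .3 -.01 0 0 0 0; .38 -.01 0 0 0 0; .38 -.01 0 0 0 0' 
python3 w.py .580 .0277 .045 -.027
python3 - <<'E'
from h import *
s=env.snapshot("scene"); crop(s,"c3",190,130,310,260)
E
```

```text
time: 13.38
tcp_pos: [0.58, 0.0281, 0.2375]
orientation: [0.021, 1.575, -0.021]
ft_force: [0.3, 0.1, -3.1]
gripper_width: 0.622
t 13.38 delta [ 0.065 -0.004  0.001] [ 0.    -0.003  0.   ] F [ 0.3  0.1 -3.1] w 57.8 tips [0.58   0.0281 0.0515]
```

View pics/c3.png

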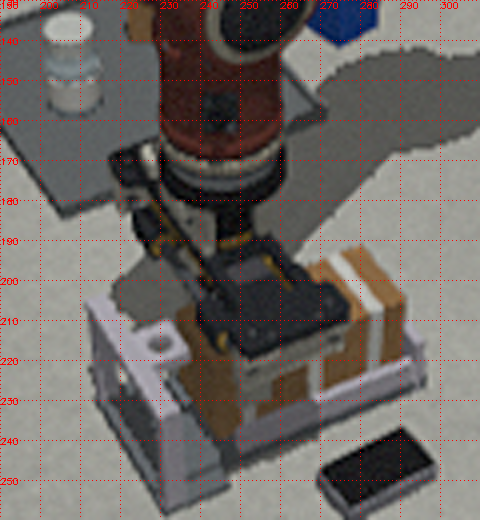

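Descend in small steps until contact.

```bash
python3 -m pendant '.02 0 0 0 0 0; .04 0 0 0 0 0; .05 0 0 0 0 0; .05 0 0 0 0 0'|grep -E 'pos|for' 
python3 -m pendant '.01 0 0 0 0 0; .02 0 0 0 0 0; .02 0 0 0 0 0'|grep -E 'pos|for' 
python3 -m pendant '.01 0 0 0 0 0; .02 0 0 0 0 0; .02 0 0 0 0 0'|grep -E 'pos|for'
```

```text
tcp_pos: [0.5808, 0.0282, 0.2348]
ft_force: [-0.5, 0.1, -1.8]
tcp_pos: [0.5807, 0.0282, 0.2327]
ft_force: [0.2, 0.6, -2.5]
tcp_pos: [0.5807, 0.0282, 0.2305]
ft_force: [0.2, 0.2, -3.5]
```

```bash
python3 -m pendant '.005 0 0 0 0 0; .01 0 0 0 0 0; .01 0 0 0 0 0'|grep -E 'pos|for' 
python3 -m pendant '.005 0 0 0 0 0; .01 0 0 0 0 0; .01 0 0 0 0 0'|grep -E 'pos|for'
```

```text
tcp_pos: [0.5807, 0.0282, 0.2296]
ft_force: [0.6, -0.5, -4.4]
tcp_pos: [0.5808, 0.0282, 0.2291]
ft_force: [-0.5, 0.9, 0.2]
```

```bash
python3 -m pendant '0 0 -.01 0 0 0; 0 0 -.02 0 0 0; 0 0 -.02 0 0 0'|grep -E 'pos|for' 
python3 -m pendant '0 0 -.01 0 0 0; 0 0 -.02 0 0 0; 0 0 -.02 0 0 0'|grep -E 'pos|for' 
python3 -m pendant '0 0 -.01 0 0 0; 0 0 -.01 0 0 0; 0 0 -.01 0 0 0'|grep -E 'pos|for'
```

```text
tcp_pos: [0.5791, 0.0282, 0.2291]
ft_force: [1.4, 0.3, -1.3]
tcp_pos: [0.577, 0.0283, 0.2291]
ft_force: [1.8, -0.6, -1.3]
tcp_pos: [0.5765, 0.0282, 0.2291]
ft_force: [3.1, 0.6, 0.2]
```

```bash
python3 -m pendant '0 0 -.01 0 0 0; 0 0 -.02 0 0 0; 0 0 -.02 0 0 0'|grep -E 'pos|for' 
python3 -m pendant '0 0 -.01 0 0 0; 0 0 -.02 0 0 0; 0 0 -.02 0 0 0'|grep -E 'pos|for'
```

```text
tcp_pos: [0.5754, 0.0281, 0.2292]
ft_force: [6.2, -1.3, -2.4]
tcp_pos: [0.5746, 0.0281, 0.2297]
ft_force: [8.4, -1.2, -4.2]
```

```bash
python3 -m pendant '0 0 .02 0 0 0; 0 0 .02 0 0 0; 0 0 .02 0 0 0'|grep -E 'pos|for' 
python3 -m pendant '0 0 0 0 0 0; 0 0 0 0 0 0; 0 0 0 0 0 0; 0 0 0 0 0 0; 0 0 0 0 0 0' 0 |grep -E 'pos|for|wid'
python3 -m pendant '-.05 0 0 0 0 0; -.15 0 0 0 0 0; -.4 0 0 0 0 0; -.7 0 0 0 0 0; -1 0 0 0 0 0' 
python3 w.py .504 .3028 .2 -.4
```

```text
tcp_pos: [0.5754, 0.0281, 0.2293]
ft_force: [7.0, -1.7, -2.2]
tcp_pos: [0.5732, 0.0285, 0.2285]
ft_force: [0.2, 0.2, -0.1]
gripper_width: 0.926
time: 17.1
tcp_pos: [0.5735, 0.0284, 0.3304]
orientation: [0.021, 1.572, -0.021]
ft_force: [0.5, 0.1, 0.1]
gripper_width: 0.998
t 17.1 delta [-0.555  2.725 -0.768] [ 0.238 -0.001  0.   ] F [0.5 0.1 0.1] w 92.8 tips [0.5735 0.0284 0.1444]
```

```bash
python3 -m pendant '-.2 .2 -.1 0 0 0; -.4 .5 -.2 0 0 0; -.55 .8 -.3 0 0 0; -.55 1 -.3 0 0 0' >/dev/null
python3 w.py .504 .3028 .2 -.4
python3 - <<'E'
from h import *
s=env.snapshot("scene"); crop(s,"d1",190,130,310,260)
for n,(u0,v0,u1,v1) in {"top":(95,190,135,220),"scene":(320,250,355,300)}.items():
    s=env.snapshot(n); s["color"]=np.clip(s["color"].astype(float)*4,0,255).astype(np.uint8)
    crop(s,"gg_"+n,u0,v0,u1,v1)
E
```

```text
t 17.43 delta [ 0.031  1.691 -0.452] [ 0.24   0.003 -0.004] F [-0.6  0.5  0.4] w 93.1 tips [0.5452 0.1326 0.2026]
```

View pics/d1.png

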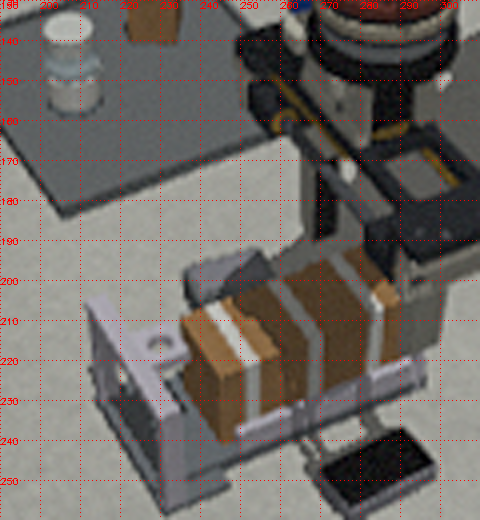

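View pics/gg_top.png

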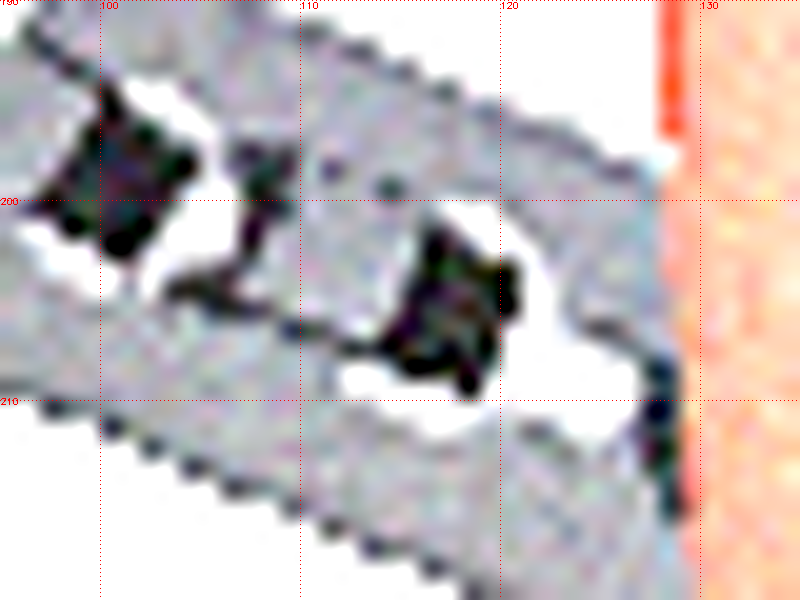

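View pics/gg_scene.png

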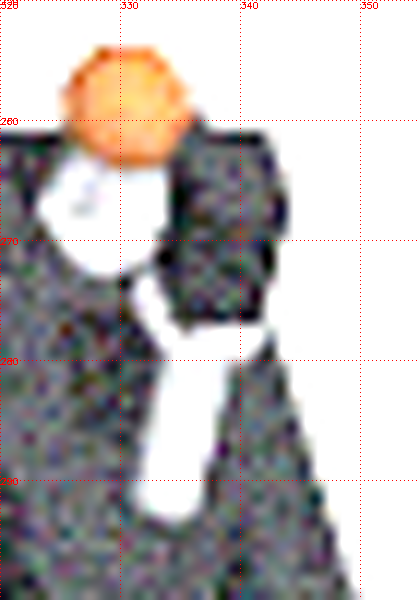

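```bash
python3 -m pendant '0 .3 -.1 .05 0 0; 0 .6 -.2 .1 0 0; 0 .85 -.22 .15 0 0; 0 1 -.25 .2 0 0; 0 1 -.25 .24 0 0' .6 >/dev/null
python3 -m pendant '0 0 0 0 0 0; 0 0 0 0 0 0' >/dev/null
python3 w.py .504 .3028 .2 -.4
```

```text
t 18.17 delta [-0.026  0.607 -0.485] [-0.003  0.     0.001] F [-0.3 -0.1 -0.1] w 50.9 tips [0.5246 0.2279 0.1976]
```

```bash
python3 -m pendant '0 .2 -.16 0 0 0; 0 .4 -.32 0 0 0; 0 .6 -.48 0 0 0; 0 .6 -.48 0 0 0; 0 .6 -.48 0 0 0' >/dev/null
python3 -m pendant '0 0 0 0 0 0' >/dev/null
python3 w.py .504 .3028 .165 -.4
python3 - <<'E'
from h import *
for n,(u0,v0,u1,v1) in {"top":(70,170,170,250),"scene":(290,190,400,310)}.items():
    s=env.snapshot(n); s["color"]=np.clip(255*(s["color"]/255.)**.5*1.1,0,255).astype(np.uint8); crop(s,"e1_"+n,u0,v0,u1,v1)
s=env.snapshot("top"); crop(s,"d3",185,140,290,240)
s=env.snapshot("scene"); crop(s,"d4",190,170,310,260)
E
```

```text
t 18.67 delta [ 0.326  0.01  -0.01 ] [-0.004  0.001  0.001] F [-0.2 -0.9  0.4] w 37.3 tips [0.5045 0.3016 0.1976]
```

View pics/e1_top.png

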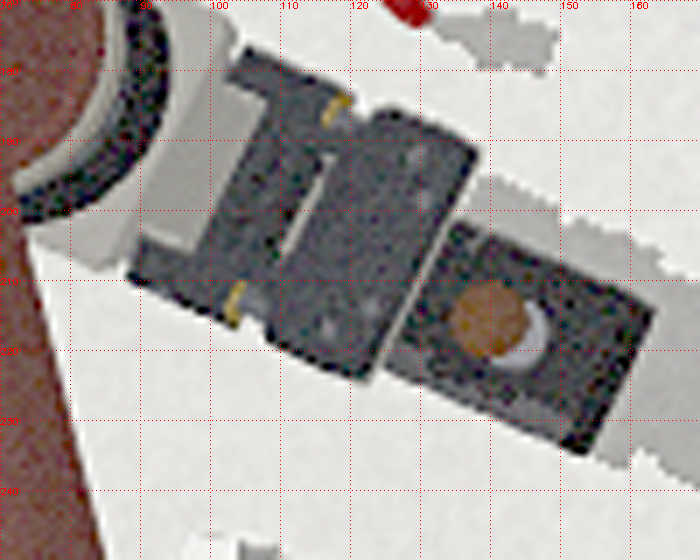

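View pics/e1_scene.png

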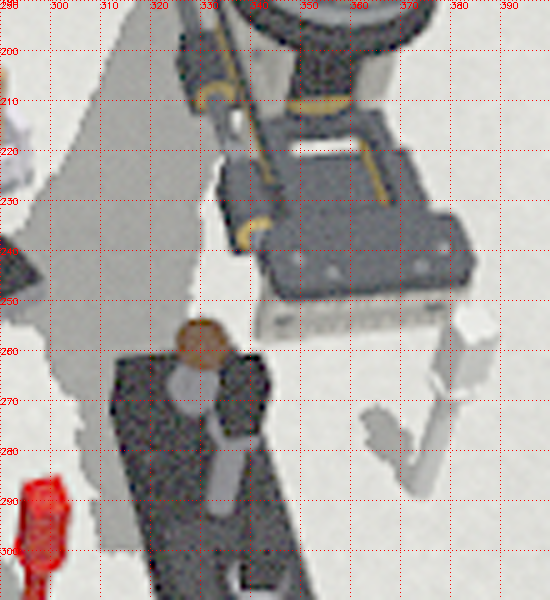

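View pics/d3.png

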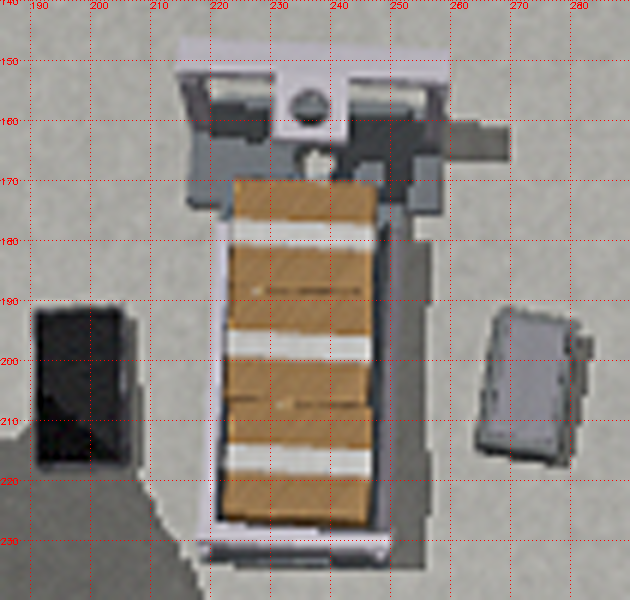

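View pics/d4.png

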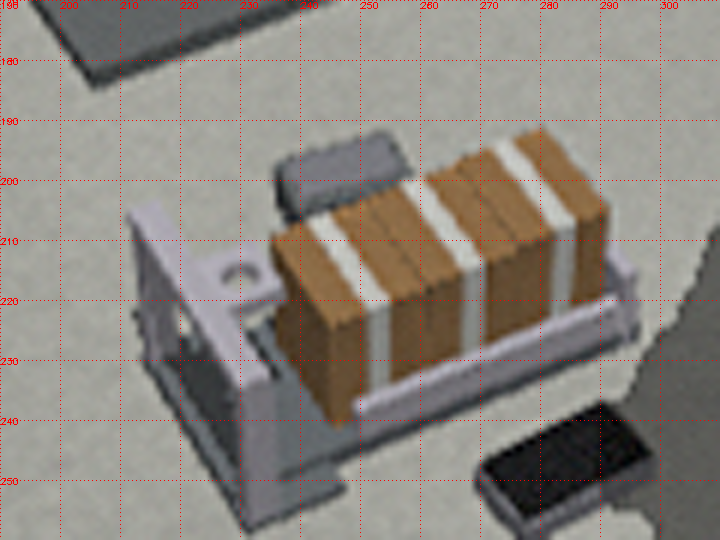

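```bash
python3 -m pendant '.15 .01 0 0 0 0; .3 .01 0 0 0 0; .45 .01 0 0 0 0; .45 .01 0 0 0 0; .45 .01 0 0 0 0' | grep -E "pos|for"
python3 -m pendant '.1 0 0 0 0 0; .2 0 0 0 0 0; .3 0 0 0 0 0; .34 0 0 0 0 0; .34 0 0 0 0 0' | grep -E "pos|for"
python3 w.py .504 .3028 .118 -.4
python3 - <<'E'
from h import *
for n,(u0,v0,u1,v1) in {"top":(70,170,170,250),"scene":(290,200,400,320)}.items():
    s=env.snapshot(n); s["color"]=np.clip(255*(s["color"]/255.)**.5*1.1,0,255).astype(np.uint8); crop(s,"e2_"+n,u0,v0,u1,v1)
E
```

```text
tcp_pos: [0.5042, 0.304, 0.3383]
ft_force: [-0.5, -0.4, 0.6]
tcp_pos: [0.5035, 0.3045, 0.3032]
ft_force: [-0.3, 0.2, 0.2]
t 19.7 delta [-0.008 -0.014  0.011] [-0.002 -0.001  0.002] F [-0.3  0.2  0.2] w 37.6 tips [0.5035 0.3045 0.1172]
```

View pics/e2_top.png

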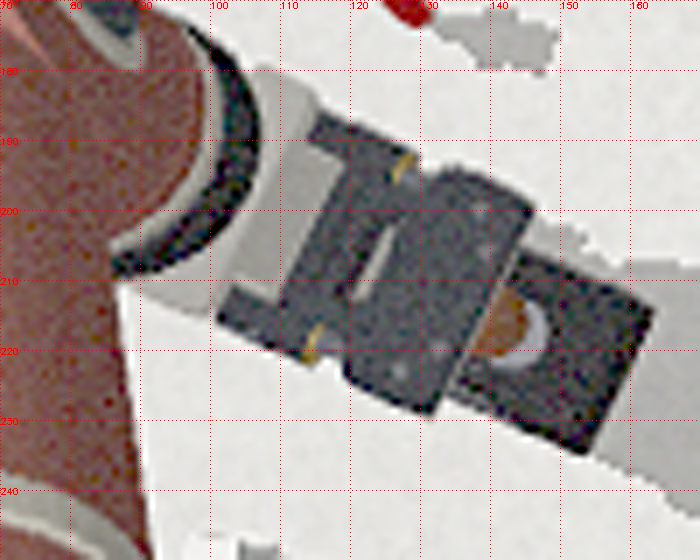

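View pics/e2_scene.png

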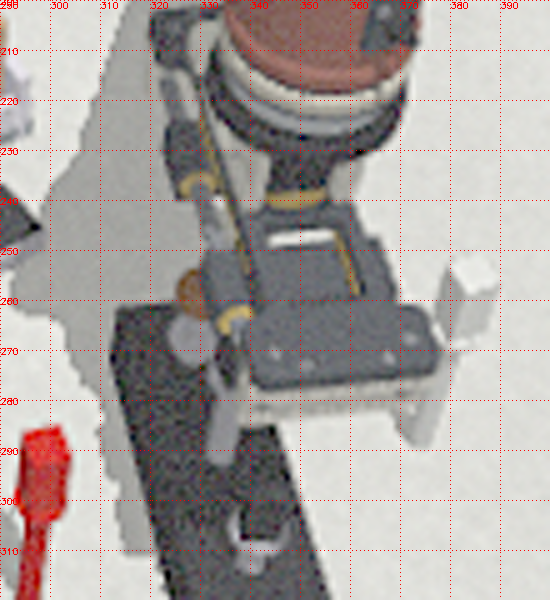

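```bash
python3 -m pendant '0 0 0 0 0 0; 0 0 0 0 0 0; 0 0 0 0 0 0; 0 0 0 0 0 0; 0 0 0 0 0 0' .95 | grep -E "pos|for|wid"
python3 -m pendant '0 0 0 0 0 0; 0 0 0 0 0 0; 0 0 0 0 0 0' | grep -E "pos|for|wid|ori"
```

```text
tcp_pos: [0.5041, 0.3045, 0.3051]
ft_force: [-1.1, -1.1, 1.4]
gripper_width: 0.189
tcp_pos: [0.5041, 0.3045, 0.3051]
orientation: [0.317, 1.547, -0.317]
ft_force: [-0.6, -0.7, 2.2]
gripper_width: 0.192
```

```bash
python3 -m pendant '-.05 0 0 0 0 0; -.15 0 0 0 0 0; -.3 0 0 0 0 0; -.45 0 0 0 0 0; -.6 0 0 0 0 0' | grep -E "pos|for|wid"
python3 -m pendant '-.2 0 0 0 0 0; -.4 0 0 0 0 0; -.6 0 0 0 0 0; -.6 0 0 0 0 0' | grep -E "pos|for|wid|ori"
python3 w.py .6254 .0264 .24 -.4
python3 - <<'E'
from h import *
s=env.snapshot("scene"); crop(s,"f1",280,180,400,300)
s=env.snapshot("top"); crop(s,"f2",70,160,170,250)
E
```

```text
tcp_pos: [0.5038, 0.3049, 0.3658]
ft_force: [0.2, -0.2, -1.1]
gripper_width: 0.19
tcp_pos: [0.5047, 0.3054, 0.4296]
orientation: [0.322, 1.541, -0.311]
ft_force: [0.6, -0.1, -0.8]
gripper_width: 0.193
t 21.22 delta [ 0.03  -2.091  2.206] [-0.002  0.003 -0.005] F [ 0.6 -0.1 -0.8] w 18.0 tips [0.5047 0.3054 0.2436]
```

View pics/f1.png

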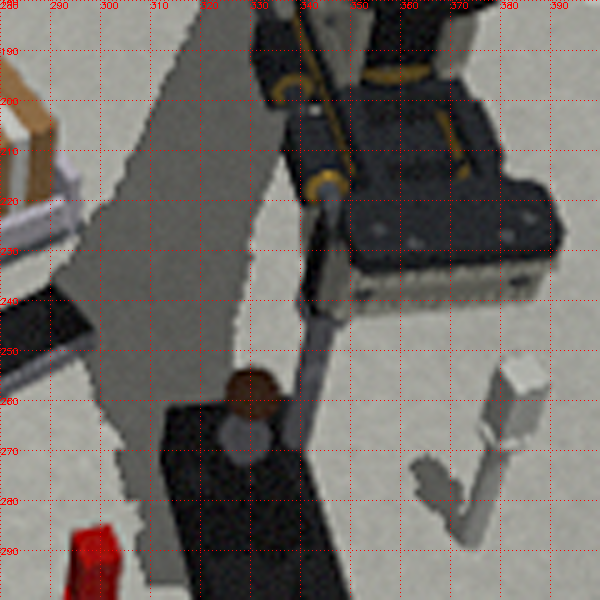

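```bash
python3 -m pendant '0 -.23 .24 0 0 0; 0 -.46 .49 0 0 0; 0 -.7 .73 0 0 0; 0 -.7 .73 0 0 0' >/dev/null
python3 -m pendant '0 -.23 .24 0 0 0; 0 -.46 .49 0 0 0; 0 -.7 .73 0 0 0' >/dev/null
python3 -m pendant '0 -.2 .2 0 0 0; 0 -.4 .4 0 0 0; 0 -.55 .58 0 0 0; 0 -.6 .63 0 0 0; 0 -.6 .63 0 0 0' >/dev/null
python3 -m pendant '0 0 0 0 0 0; 0 0 0 0 0 0' >/dev/null
python3 w.py .6254 .0264 .22 -.4
```

```text
t 22.48 delta [ 0.18  -0.105  0.137] [-0.    -0.002 -0.001] F [ 0.7  0.9 -0.8] w 17.8 tips [0.6169 0.0414 0.2381]
```

```bash
python3 -m pendant '.05 -.1 .13 0 0 0; .1 -.1 .13 0 0 0; .1 -.1 .13 0 0 0; .1 -.1 .13 0 0 0' >/dev/null
python3 w.py .6254 .0264 .22 -.4
python3 - <<'E'
from h import *
s=env.snapshot("scene"); crop(s,"h1",190,130,290,230)
s=env.snapshot("top"); crop(s,"h2",185,100,290,200)
E
```

```text
t 22.82 delta [ 0.08   0.018 -0.008] [-0.003 -0.001  0.   ] F [ 0.6  0.6 -0.7] w 17.9 tips [0.6254 0.0245 0.228 ]
```

View pics/h1.png

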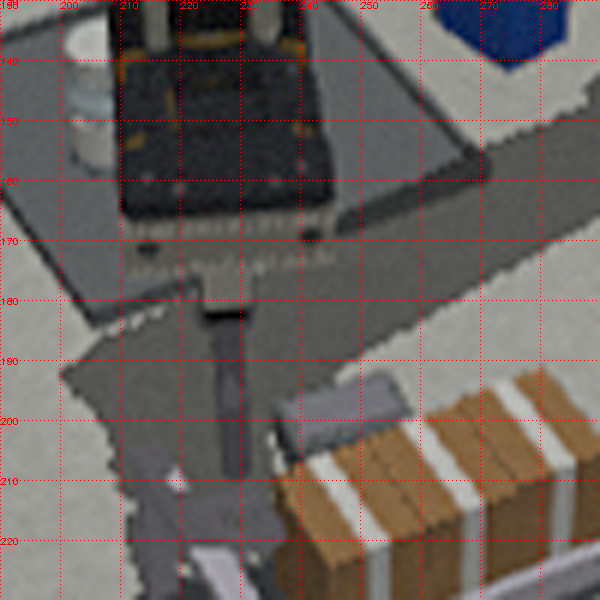

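View pics/h2.png

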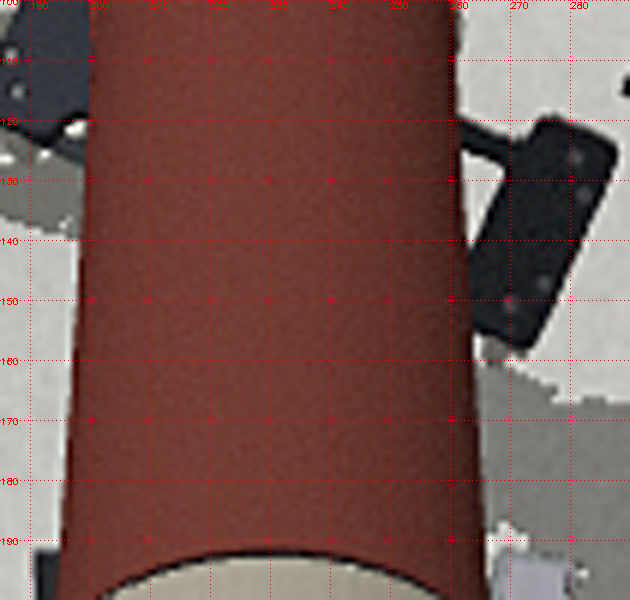

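```bash
python3 - <<'E'
from h import *
S=env.snapshot("scene"); p=env.get_state()["tcp_pos"]; print(p)
for z in(.119,.125,.15,.21): print(z,proj(S,(p[0],p[1],z)).round(2))
print("eye",proj(S,(.6254,.0264,.098)).round(2))
g=cv2.cvtColor(S["color"],cv2.COLOR_RGB2GRAY)
for v in range(183,216,2): print(v,g[v,218:240])
S["color"]=np.clip(S["color"].astype(float)*2.2,0,255).astype(np.uint8); crop(S,"h3",210,170,250,225)
E
```

```text
[0.62555738 0.02487232 0.41483213]
0.119 [228.8  209.35]
0.125 [228.7  207.68]
0.15 [228.27 200.58]
0.21 [227.17 182.55]
eye [229.49 215.47]
183 [86 88 88 86 76 59 37 34 40 37 43 50 47 59 85 86 88 86 84 83 88 88]
185 [87 85 83 89 87 80 78 68 66 66 66 65 74 84 89 85 83 84 82 83 84 89]
187 [87 84 84 86 84 87 87 68 59 66 62 59 69 91 85 87 87 88 87 87 87 87]
189 [83 83 85 86 86 87 84 72 61 62 64 61 70 87 87 87 81 83 89 84 87 84]
191 [90 91 86 87 82 86 87 72 60 61 65 61 68 90 85 84 87 85 86 82 85 86]
193 [85 88 87 82 85 87 86 83 58 69 66 68 70 90 89 85 86 86 83 84 87 81]
195 [89 83 86 86 87 86 87 82 63 78 83 78 75 77 87 80 88 87 82 79 71 86]
197 [ 86  86  86  83  85  87  91  83  67  74  65  72  70  80  84  87  79  82
  98 107 112 120]
199 [ 87  86  88  89  89  84  86  81  69  62  64  59  60  75  89  87  86  68
  65  97 108 118]
201 [82 85 84 84 86 86 89 86 66 60 62 64 63 75 89 86 85 69 40 64 92 97]
203 [ 88  87  85  84  85  86  82  81  70  65  66  63  63  70  86  83 118 164
  41  42  65  99]
205 [ 87  85  87  88  85  88  89  84  77  57  63  66  60  65  89  85  80 100
 134  67  41  64]
207 [ 93 103  81  84  84  89  88  88  81  56  63  66  57  69  87  87  80 112
 166 112  56  91]
209 [151 170 116  75  85  87  84  86  84  72  66  59  69  78  89  85  83  73
  91 103  90 110]
211 [ 97 142 132 105  83  83  82  83  85  86  89  89  91  93  88  86  86  75
  60  93 108 108]
213 [ 92  88  90  85  88  91  90  90  91  91  90  91  97  90  89  91  87  85
  48  71 114 108]
215 [86 88 87 87 86 87 89 91 90 84 82 88 85 85 84 87 88 79 63 52 62 99]
```

View pics/h3.png

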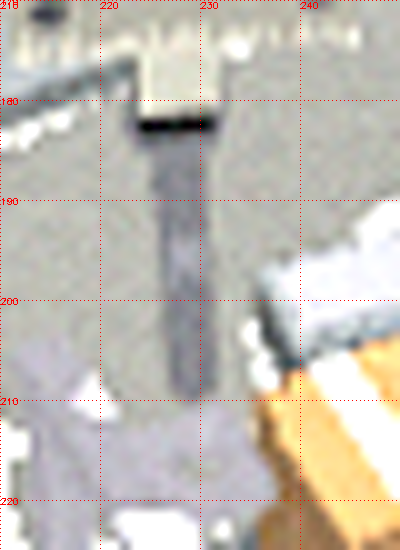

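```bash
python3 -m pendant '0 .014 -.008 0 0 0; .05 .014 -.008 0 0 0; .1 .014 -.008 0 0 0; .15 .014 -.008 0 0 0; .15 .014 -.008 0 0 0' | grep -E "pos|for"
python3 w.py .6254 .0264 .115 -.4
```

```text
tcp_pos: [0.625, 0.026, 0.3981]
ft_force: [-0.8, -1.3, -0.6]
t 23.38 delta [0.971 0.006 0.005] [-0.002 -0.002  0.001] F [-0.8 -1.3 -0.6] w 17.4 tips [0.625  0.026  0.2121]
```

```bash
python3 -m pendant '.03 .004 .003 0 0 0; .06 .004 .003 0 0 0; .09 .004 .003 0 0 0; .12 .004 .003 0 0 0; .12 .004 .003 0 0 0' | grep -E "pos|for"
python3 -m pendant '.03 0 0 0 0 0; .06 0 0 0 0 0; .09 0 0 0 0 0; .12 0 0 0 0 0; .12 0 0 0 0 0' | grep -E "pos|for"
python3 - <<'E'
from h import *
S=env.snapshot("scene")
S["color"]=np.clip(S["color"].astype(float)*2.,0,255).astype(np.uint8); crop(S,"i1",200,160,270,230)
E
```

```text
tcp_pos: [0.6257, 0.0262, 0.3869]
ft_force: [0.6, 0.4, -0.8]
tcp_pos: [0.6256, 0.0262, 0.3749]
ft_force: [0.6, -0.5, -2.2]
```

View pics/i1.png

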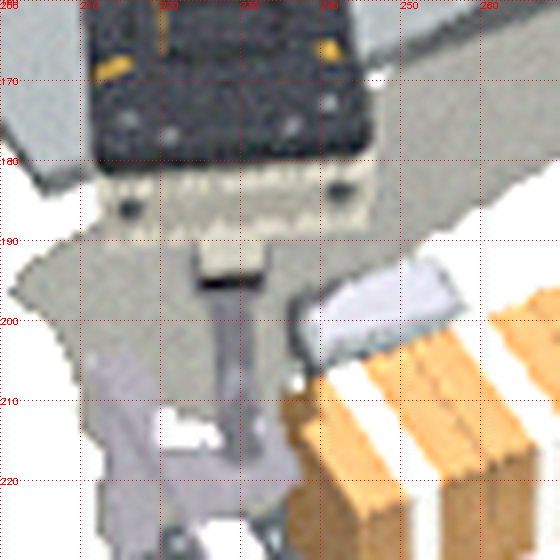

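```bash
python3 -m pendant '.05 0 0 0 0 0; .1 0 0 0 0 0; .15 0 0 0 0 0; .2 0 0 0 0 0; .25 0 0 0 0 0' | grep -E "pos|for"
python3 -m pendant '.05 0 0 0 0 0; .1 0 0 0 0 0; .15 0 0 0 0 0; .2 0 0 0 0 0; .25 0 0 0 0 0' | grep -E "pos|for"
python3 -m pendant '.03 0 0 0 0 0; .06 0 0 0 0 0; .09 0 0 0 0 0; .12 0 0 0 0 0; .12 0 0 0 0 0' | grep -E "pos|for"
```

```text
tcp_pos: [0.6258, 0.0262, 0.35]
ft_force: [0.2, 0.9, -1.0]
tcp_pos: [0.6259, 0.0262, 0.3252]
ft_force: [0.4, -0.4, -1.1]
tcp_pos: [0.6257, 0.0263, 0.3131]
ft_force: [0.1, 0.7, -0.3]
```

```bash
python3 -m pendant '.02 0 0 0 0 0; .04 0 0 0 0 0; .06 0 0 0 0 0; .08 0 0 0 0 0; .08 0 0 0 0 0' | grep -E "pos|for"
python3 -m pendant '.01 0 0 0 0 0; .02 0 0 0 0 0; .02 0 0 0 0 0' | grep -E "pos|for"
python3 -m pendant '.01 0 0 0 0 0; .02 0 0 0 0 0; .02 0 0 0 0 0' | grep -E "pos|for"
python3 - <<'E'
from h import *
S=env.snapshot("scene")
S["color"]=np.clip(S["color"].astype(float)*2.,0,255).astype(np.uint8); crop(S,"i2",200,160,270,260)
E
```

```text
tcp_pos: [0.6257, 0.0262, 0.3053]
ft_force: [-0.1, 0.3, -2.0]
tcp_pos: [0.6258, 0.0262, 0.3036]
ft_force: [-0.1, 0.7, -1.2]
tcp_pos: [0.6258, 0.0262, 0.3015]
ft_force: [-0.0, 0.5, -1.3]
```

View pics/i2.png

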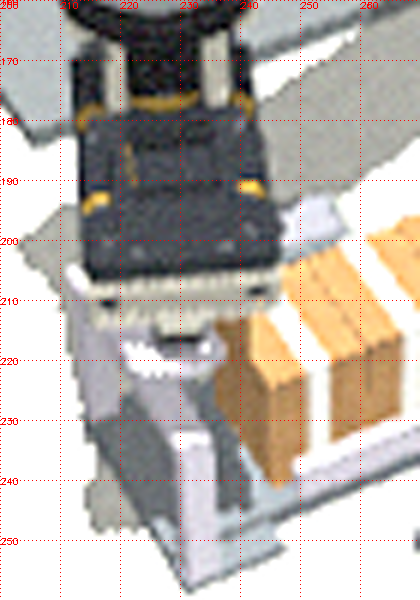

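Near home; continue until the collar makes contact.

```bash
python3 -m pendant '.01 0 0 0 0 0; .01 0 0 0 0 0; .01 0 0 0 0 0' | grep -E "pos|for"
python3 -m pendant '.01 0 0 0 0 0; .01 0 0 0 0 0; .01 0 0 0 0 0' | grep -E "pos|for"
python3 -m pendant '.01 0 0 0 0 0; .01 0 0 0 0 0; .01 0 0 0 0 0' | grep -E "pos|for"
```

```text
tcp_pos: [0.6259, 0.0262, 0.3012]
ft_force: [-1.6, 0.1, 2.1]
tcp_pos: [0.6259, 0.0262, 0.3011]
ft_force: [-2.5, 0.0, 6.7]
tcp_pos: [0.6258, 0.0262, 0.3011]
ft_force: [-3.6, -0.1, 10.8]
```

```bash
python3 -m pendant '-.02 0 0 0 0 0; -.02 0 0 0 0 0' | grep -E "pos|for"
python3 -m pendant '0 0 0 0 0 0; 0 0 0 0 0 0; 0 0 0 0 0 0; 0 0 0 0 0 0; 0 0 0 0 0 0' .4 | grep -E "pos|for|wid"
python3 -m pendant '0 0 0 0 0 0; -.1 0 0 0 0 0; -.3 0 0 0 0 0; -.6 0 0 0 0 0; -.9 0 0 0 0 0'| grep -E "pos|for|wid"
python3 -m pendant '-.2 0 0 0 0 0; -.3 .3 0 0 0 0; -.3 .6 -.1 0 0 0; -.3 1 -.2 0 0 0; -.3 1 -.2 0 0 0'| grep -E "pos|for|wid"
python3 -m pendant '0 .4 0 0 0 0; 0 .8 0 0 0 0; 0 1 0 0 0 0; 0 1 0 0 0 0'| grep -E "pos|for|wid"
python3 -m pendant '0 .4 0 0 0 0; 0 .8 0 0 0 0; 0 1 0 0 0 0; 0 1 0 0 0 0'| grep -E "pos|for|wid"
python3 - <<'E'
from h import *
s=env.snapshot("scene"); crop(s,"j1",190,170,310,260)
cv2.imwrite("pics/j0.png",cv2.resize(cv2.cvtColor(s["color"],cv2.COLOR_RGB2BGR),(800,600)))
s=env.snapshot("top"); crop(s,"j2",185,140,290,240); cv2.imwrite("pics/j3.png",cv2.resize(cv2.cvtColor(s["color"],cv2.COLOR_RGB2BGR),(800,600)))
E
```

```text
tcp_pos: [0.6259, 0.0262, 0.3011]
ft_force: [-1.5, -0.2, 6.7]
tcp_pos: [0.6259, 0.0263, 0.3005]
ft_force: [0.2, 0.1, -0.1]
gripper_width: 0.499
tcp_pos: [0.6256, 0.0262, 0.3918]
ft_force: [-0.1, -0.1, -0.7]
gripper_width: 0.597
tcp_pos: [0.646, 0.137, 0.4215]
ft_force: [-0.6, 1.7, -0.3]
gripper_width: 0.599
tcp_pos: [0.6856, 0.225, 0.42]
ft_force: [-0.1, 0.4, -0.5]
gripper_width: 0.601
tcp_pos: [0.7247, 0.3152, 0.4189]
ft_force: [-0.5, 0.3, 0.1]
gripper_width: 0.605
```

View pics/j0.png

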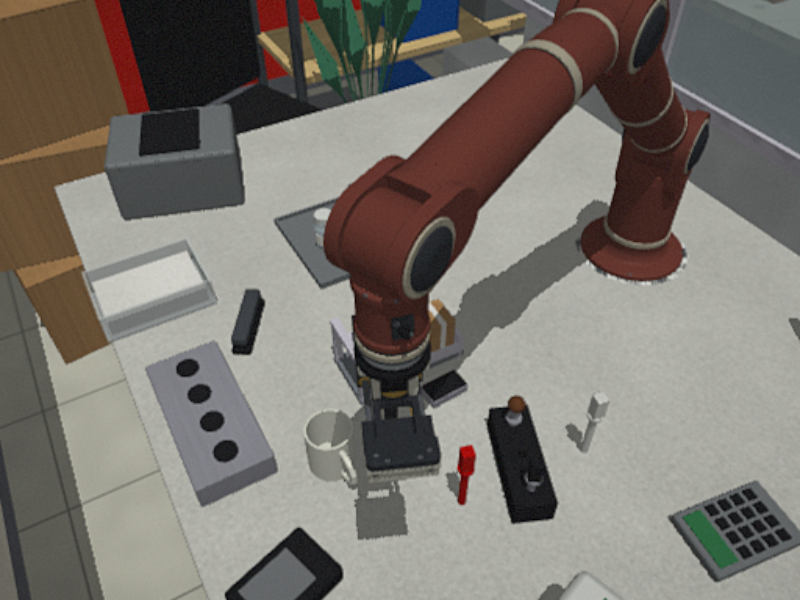

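View pics/j1.png

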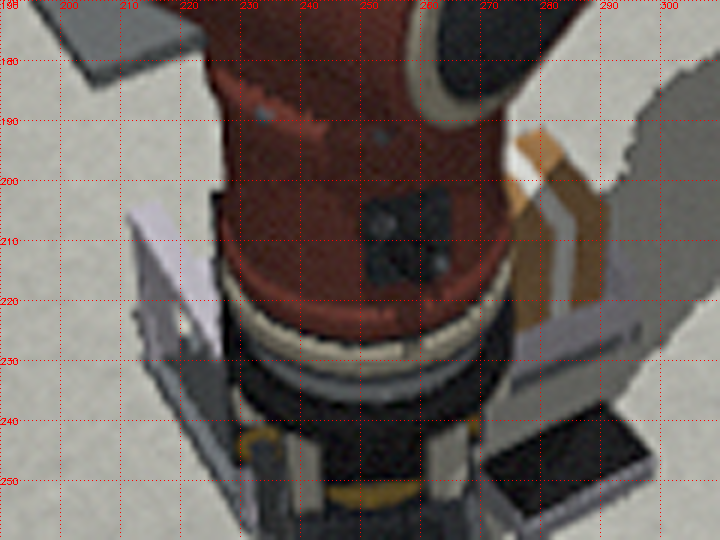

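View pics/j2.png

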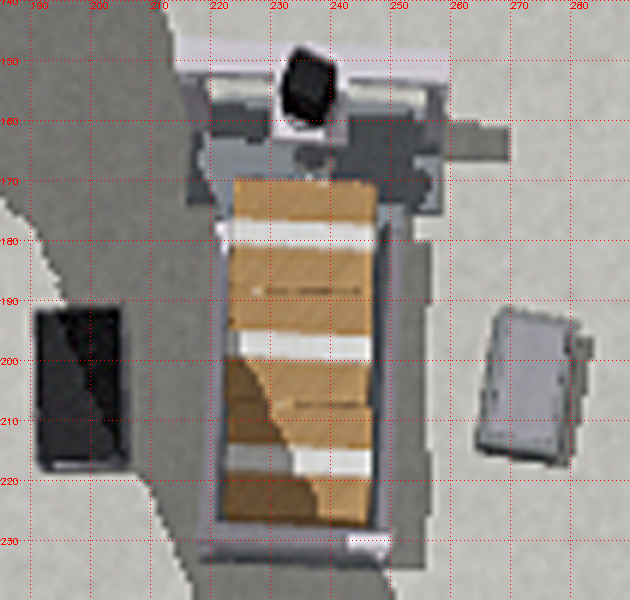

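View pics/j3.png

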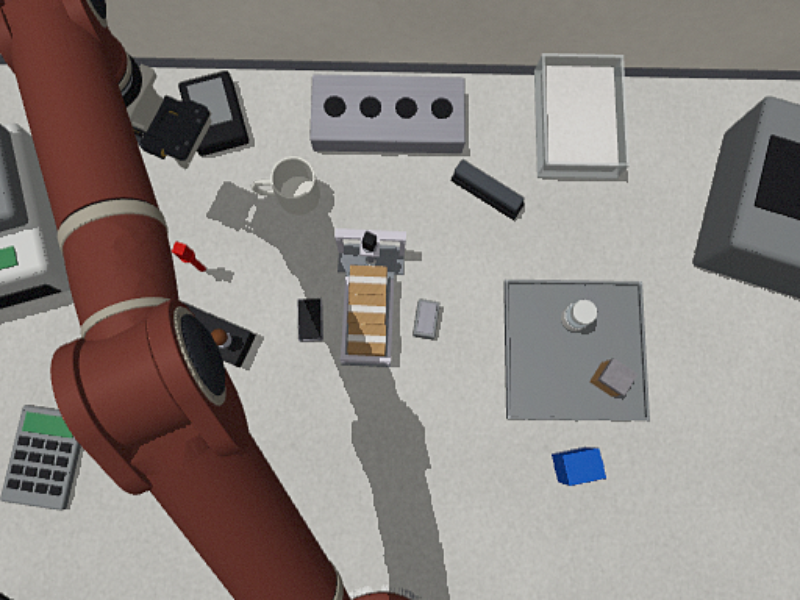

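```bash
python3 -m pendant '0 0 -.3 0 0 0; 0 .1 -.6 0 0 0; 0 .2 -1 0 0 0; 0 .2 -1 0 0 0'>/dev/null
python3 -m pendant '0 0 -.3 0 0 0; 0 .1 -.6 0 0 0; 0 .2 -1 0 0 0; 0 .2 -1 0 0 0'| grep -E "time|pos|for|wid"
python3 - <<'E'
from h import *
s=env.snapshot("scene"); crop(s,"k1",190,170,310,260)
c=s["color"][190:245,205:260]; s["color"]=np.clip(s["color"].astype(float)*1.8,0,255).astype(np.uint8); crop(s,"k2",205,180,260,235)
for z in(.098,.102,.142): print(z,proj(s,(.6254,.0264,z)).round(1))
E
```

```text
time: 30.08
tcp_pos: [0.55, 0.4309, 0.4224]
ft_force: [-2.6, 1.7, 0.1]
gripper_width: 0.598
0.098 [229.5 215.5]
0.102 [229.4 214.4]
0.142 [228.8 203.3]
```

View pics/k1.png

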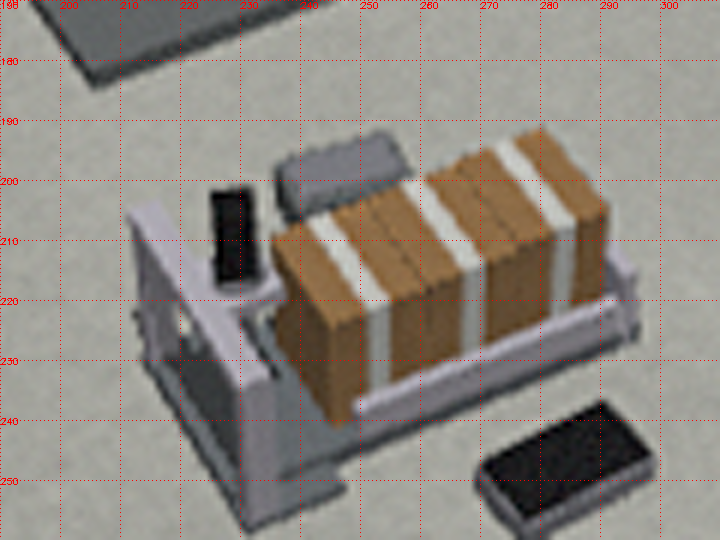

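View pics/k2.png

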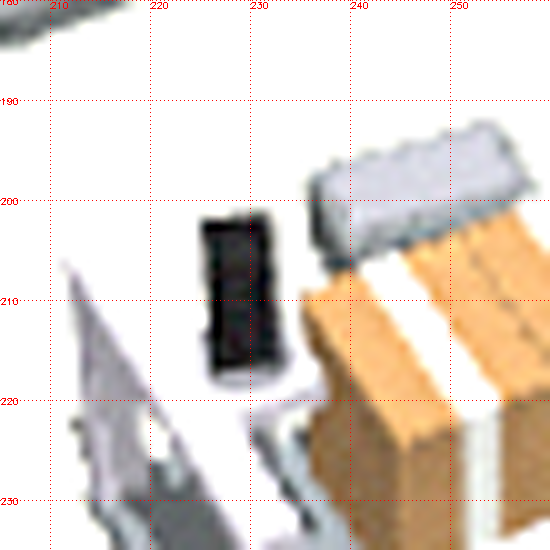

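```bash
python3 -m pendant '0 0 0 0 0 0; 0 0 0 0 0 0; 0 0 0 0 0 0; 0 0 0 0 0 0'| grep -E "time|pos|for"
python3 -c "
from station import env
print(env.sign_off())"
```

```text
time: 30.47
tcp_pos: [0.5586, 0.4234, 0.4208]
ft_force: [-0.3, 0.3, -0.1]
the job is handed in; nothing more can be done
None
```

The rack is restocked and locked, and I handed the job in at about 30.5 s of the 72 s allowed; no verdict was reported.

**What I did**
- **Older cartons:** I gripped the rear carton and drew it forward, pushing the front one ahead of it, until both stopped against the front stop at about 12 N.
- **New carton:** I lifted it off the tray, set it down in the lane, and slid it up against the others with about 8 N.
- **Lock pin:** I took the long pin from the stand's middle hole and lowered it through the eyelet with no side contact. Its collar met the eyelet with the tip about 6 mm above the counter, and then I let go.

**Last checks**
- **Cartons:** All three look upright and square in both camera views, with no visible gaps. Measured before I added the new carton, the front face was at x of about 0.461 against the stop at 0.4615.
- **Pin:** It stands upright on the eyelet, with its grip where a fully seated pin's should be. The tip inside the base hole can't be seen, so that rests on the seating height and the contact force.
- **Other items:** The things I could see looked undisturbed, including the short pin, the stamp and the items on the tray.
- **Disagreements:** My first estimate of the stand's centre was about 5 mm off because I misread an edge. I corrected it before the grasp, and no other check failed.

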